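Load, close and leak-check the incubation chamber

ROBOT

A 7-joint arm with a two-finger parallel gripper is mounted at the origin on the work surface. World frame = base frame: x ahead of the robot, y to its left, z up, the work surface at z = 0. Lengths are in m, angles in rad, forces in N, time in s.
With the tool pointing down it reaches from about 0.425 to 0.825 m from the base axis. Payload 3.6 kg.
Tool frame: the origin (TCP) lies at the very end of the fingers, on their centre line; the grasp point (between the pads) lies r.grip_point_offset behind it (r.grip_point_offset is the distance from the TCP to the grasp point, in m); z points along the fingers, y is the line along which they close (so a half turn about z gives the same grasp; the last joint's range is limited). The gripper opens to 85 mm and grips with 20 to 120 N. Pads are 22 mm wide; open, the fingers measure 114 mm over their backs; the gripper's body (76 mm by 85 mm) begins 54 mm behind the grasp point. The pads swing forward as they close: fully open they stand 13 mm farther back than shut.
Start: joints at [-1.19, 0.615, -0.013, 1.423, 0.008, 1.103, -0.04], TCP at [0.257, 0.597, 0.231] pointing down, gripper open.
Joint ranges: [-3.12, 3.12], [-0.3, 2.06], [-1.34, 1.32], [0.26, 2.42], [-1.36, 4.5], [0.01, 1.98], [-2.84, 2.84]. Speed limits (rad/s): [2.79, 2.79, 3.14, 3.14, 3.14, 3.14, 3.14].

INTERFACE

Orientations are given as a unit quaternion [w, x, y, z].
In Python, from plant import r, cams gives the robot as it stands.
- The arm moves only by the tool play_rows, never from a script. Its argument "moves" is a list of rows, each a list of 7 numbers: the shift along the tool's x, y, z in units of 0.15 m (1.0 is 0.15 m), then the turn, a rotation vector about the tool's x, y, z in units of pi/2 rad (1.0 is pi/2 rad), then the opening, from -1 (shut) to 1 (fully open). A call has 1 to 10 rows; each row is the pose to reach, as a shift and turn from the pose commanded when the call began, along the tool's axes at that moment; what a row does not reach only later rows make up. A row lasts 1/8 s, in which the tool goes at most 62.5 mm and 10.7 degrees, less where a joint would pass 70% of its speed; a pose out of reach is approached as far as the arm can. A call with a number of a shift or a turn outside -1 to 1 is refused whole. A call with a gripper value outside its range is refused whole. The fingers move at their own pace and stop on an object; "force" is the grip in N (left out, the last holds). Time passes only in rows, so rows that repeat a pose let the fingers close. It gives the time, the measured TCP pose, the force, the opening and the grip force at its end, in the units of the state.
- r.sense(): the state, without advancing time (a new reading comes with each control period).
- cams.get_image(name): name is "scene" or "top" or "wrist"; returns the picture (384x512x3 uint8, red, green, blue); there is no depth.
- cams.get_calibration(name): a dict with "mtx" (3x3 intrinsics, pixels), "D" ([k1, k2, p1, p2, k3] as OpenCV has them; the pictures are not rectified), "R" (3x3) and "t" (3): a world point X has camera coordinates R X + t; the wrist camera has in their place "mount" (4x4, takes a point from camera to tool coordinates, whose origin is the TCP and whose axes are the flange's). Camera axes: x right, y down, z forward; pixel columns grow to the right and rows downward; lengths in m; the calibration is good to about 2 mm. A picture is of the moment at which its call begins: read the wrist's pose just before it. get_calibration takes no time and is no camera call.
- r.job_done(): hands the job in; it is judged then, once.
The state is a dict: "clock": time; "qpos": joint angles; "qd": joint speeds; "tau": joint torques, N m; "eef_pos": TCP position; "tcp_rot": TCP orientation; "force": force on the tool from outside, world axes, zero at the start; "moment": the same for the moment, N m; "finger_gap": opening from 0.0 (shut) to 1.0 (fully open); "finger_force": force on a finger pad.
Only numpy, scipy, OpenCV 4.12 (cv2) and the standard library are available. Lean on these libraries where they do the work, as an engineer would, in place of code of your own. Each camera call takes 0.05 s, during which the arm holds its last target. There are 200 camera calls.

TASK

Load every small culture dish into the gas-tight incubation chamber, side by side and flat on its floor, shut the lid fully and fold its latch lever down flat. Then take the leak-detector pen upright from its stand and guide its tip along the lid seam, from one rear end along the side, the front and the other side to the other rear end, keeping the tip over the line and within a centimetre above it, unhurried (about 2 cm a second) and never pressing on the chamber. Hang the pen back in its stand; keep the dishes level and leave the other things on the bench where they are.

Things in the scene. Friction and masses are not known exactly. Their poses are not given: they have to be found in the camera images.
- chamber: gas-tight incubation chamber, a grey box fixed to the bench, 164 (x) by 220 (y) by 60 mm high (the rim), walls 11 mm thick; its bare aluminium floor, 142 by 198 mm, lies 6 mm above the bench. Origin at the centre of its underside, z up, front to its -x, lid hinge along its rear (+x). Seam: where the edge of the shut lid meets the rim, beside a black gasket; the hinge side is not checked
- seam_rear_right (a point): rear end of the seam on the chamber's -y side; chamber frame (55, -98, 60) mm. From here the seam runs straight to seam_front_right
- seam_front_right (a point): front corner of the seam at (-70, -98, 60) mm in the chamber frame; from here it runs straight along the front to seam_front_left
- seam_front_left (a point): other front corner of the seam, (-70, 98, 60) mm in the chamber frame; from here it runs straight to seam_rear_left
- seam_rear_left (a point): rear end of the seam on the chamber's +y side, (55, 98, 60) mm in the chamber frame
- lid (a joint): hinge of the clear lid, rad: 0 = fully shut, flush with the rim; opens to 1.85; starts nearly upright. Stiff (0.3 N m): it stays where it is left and must be pushed home, towards the robot and down. Lid 139 mm from hinge to free edge, 194 mm wide, 8 mm thick; the hinge line, level with its upper face, is at x = 69 mm, z = 60 mm in the chamber frame
- lid_edge (a point): middle of the free edge of the lid, on its upper (outer) face
- latch (a joint): steel fold-down lever on the outer face of the lid, rad: 0 = folded flat, pointing to the hinge (latched); 1.57 = square to the lid; starts raised, stays where left (0.06 N m). 26 mm wide, 8 mm thick, reaching 62 mm from its pivot, which with the lid shut is at (-45, 0, 68) mm in the chamber frame; it folds down backwards, to +x
- latch_tip (a point): free end of the latch lever, mid thickness
- pen: cordless leak-detector pen hanging upright in its stand, 160 mm long: steel probe 12 mm thick that tapers over the last 28 mm to a 4 mm tip, a black collar 30 mm across from 85 to 90 mm above the tip, and a square 18 by 18 mm grey handle from 90 to 160 mm above the tip. Origin at the tip, z up along the pen, x and y square to the handle faces. About 60 g, balancing about 116 mm above the tip
- pen_tip (a point): tip of the pen (the same point as its origin)
- stand: stand for the pen, fixed to the bench: grey foot 100 by 90 mm, 10 mm high; a post at its +x end carries a level fork 120 mm up, two tines along its x, 19 mm apart, open towards -x. The pen hangs with its probe between the tines and its collar resting on them, tip 35 mm above the bench. Origin under the hanging place; z up
- fork (a point): hanging place of the pen: mid between the tines, on their upper face (120 mm high). The tines reach 16 mm from here to -x; the post begins 35 mm from here to +x and rises no higher than the fork
- dish1: small round culture dish with a clear lid, amber inside, 39 mm across and 13 mm high, lying flat on the bench; origin at the centre of its underside; z up. Two to four of these identical dishes are present in a start
- dish2: small round culture dish with a clear lid, amber inside, 39 mm across and 13 mm high, lying flat on the bench; origin at the centre of its underside; z up. Two to four of these identical dishes are present in a start
- dish3: small round culture dish with a clear lid, amber inside, 39 mm across and 13 mm high, lying flat on the bench; origin at the centre of its underside; z up. Two to four of these identical dishes are present in a start
- dish4: small round culture dish with a clear lid, amber inside, 39 mm across and 13 mm high, lying flat on the bench; origin at the centre of its underside; z up. Two to four of these identical dishes are present in a start
- big_dish: larger culture dish, 60 mm across, 15 mm high, not part of the job; origin at the centre of its underside
- oil_bottle: small amber bottle, 26 mm across, 55 mm high, not part of the job; origin at the centre of its underside
- tape_roll: white roll of tape lying flat, 60 mm across, 18 mm high, not part of the job; origin at the centre of its underside
- mouse: black computer mouse, 100 by 60 by 32 mm, not part of the job; origin at the centre of its underside
- calculator: white pocket calculator, 150 by 78 by 14 mm, not part of the job; origin at the centre of its underside
Not all that is in view belongs to the job. Of the things shaped like the stand, the grey one is meant.

How it is judged:
By the outcome, as a careful person would: the job done as asked, in the order asked, and still so for the second after the job is handed in, with the robot touching nothing.
Of dish1, dish2, dish3, dish4 only 2 to 4 are there at a start; the rules pass over those that are not, and their reading is None.
At some moment in a run one of dish1, dish2, dish3, dish4 may be knocked a few centimetres aside while the robot is not near it.
It also fails if it takes over 210 s, if anything falls off the work surface, if the arm or the gripper's body presses on something with over 40 N, if the wrist force passes 120 N, or if a joint passes its speed limit or range.

## Working session

There is one attempt and no reset: what is moved stays moved. The work goes in short steps, Python scripts to look and compute and a tool call to move; the robot and the scene stay as the last step left them, time stands still between calls to the robot, and variables do not carry over. Pictures are saved under pics/ and viewed, at most 14 in all, crops included, and the job is handed in when it is done.

Besides the shell and the picture viewer there is one more tool, called after "Emit:" as a command line: name --pt "numbers of a row" for each row, then --argument value for the rest. play_rows: Moves the arm, as the interface text tells. Its arguments: {"type":"object","properties":{"moves":{"type":"array"},"force":{"type":"number"}},"required":["moves"]}

```bash
ls; mkdir -p pics; python3 - <<'E'
from plant import r,cams
import cv2,numpy as np
s=r.sense();print(s['clock'],s['eef_pos'],s['tcp_rot'],s['finger_gap'],r.grip_point_offset)
ims=[]
for n in("scene","top"):
    im=cams.get_image(n);np.save(f'pics/{n}0.npy',im);cv2.imwrite(f'pics/{n}0.png',cv2.resize(im[:,:,::-1],(800,600)))
    c=cams.get_calibration(n);print(n,c['mtx'],c['D'],-np.array(c['R']).T@c['t'],c['R'])
print(cams.get_calibration('wrist'))
E
```

```text
pics
0.0 [0.25686791 0.59626325 0.23014643] [-2.41961514e-04  2.01964868e-01  9.79391937e-01 -1.25158492e-03] 0.9983059056068371 0.0187
scene [[398.10738098   0.         249.87526168]
 [  0.         398.10738098 189.90968364]
 [  0.           0.           1.        ]] [0.01131401 0.         0.         0.         0.        ] [1.09054103 0.77308292 0.762524  ] [[-0.82564827  0.56368764 -0.02368915]
 [ 0.31537873  0.42631385 -0.84781646]
 [-0.46780465 -0.70746925 -0.52976039]]
top [[484.44931472   0.         259.26563791]
 [  0.         484.44931472 187.46344858]
 [  0.           0.           1.        ]] [-0.10798807  0.          0.          0.          0.        ] [ 0.31932024 -0.08338073  1.59341198] [[-0.01852548 -0.99977341  0.01048496]
 [-0.98844772  0.01673585 -0.15063535]
 [ 0.15042575 -0.01315442 -0.98853379]]
{'mtx': array([[284.03934369,   0.        , 254.62683964],
       [  0.        , 284.03934369, 188.69055275],
       [  0.        ,   0.        ,   1.        ]]), 'D': array([-0.0259734,  0.       ,  0.       ,  0.       ,  0.       ]), 'mount': array([[ 1.02218490e-03, -9.53536015e-01, -3.01277319e-01,
         7.73785212e-02],
       [ 9.99999477e-01,  9.61774172e-04,  3.48841567e-04,
         1.26646280e-05],
       [-4.28722538e-05, -3.01277518e-01,  9.53536499e-01,
        -1.42080596e-01],
       [ 0.00000000e+00,  0.00000000e+00,  0.00000000e+00,
         1.00000000e+00]])}
```

View pics/scene0.png

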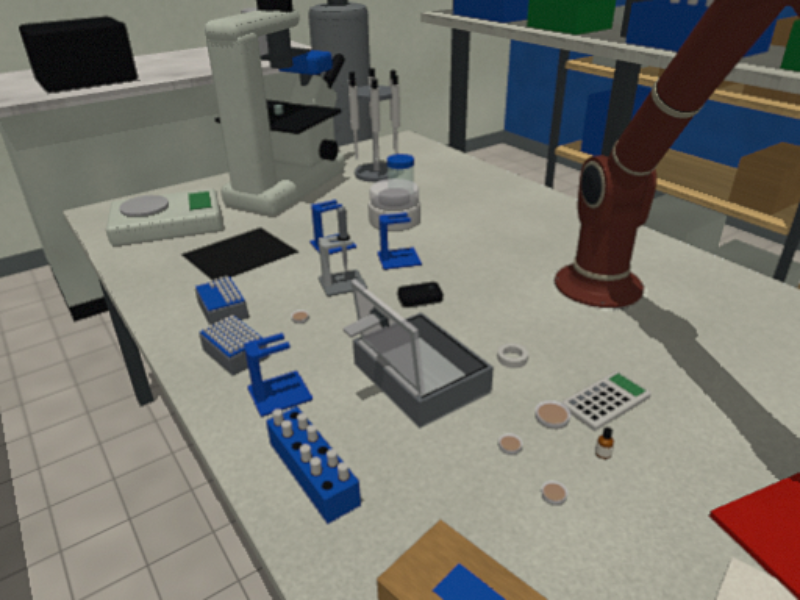

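View pics/top0.png

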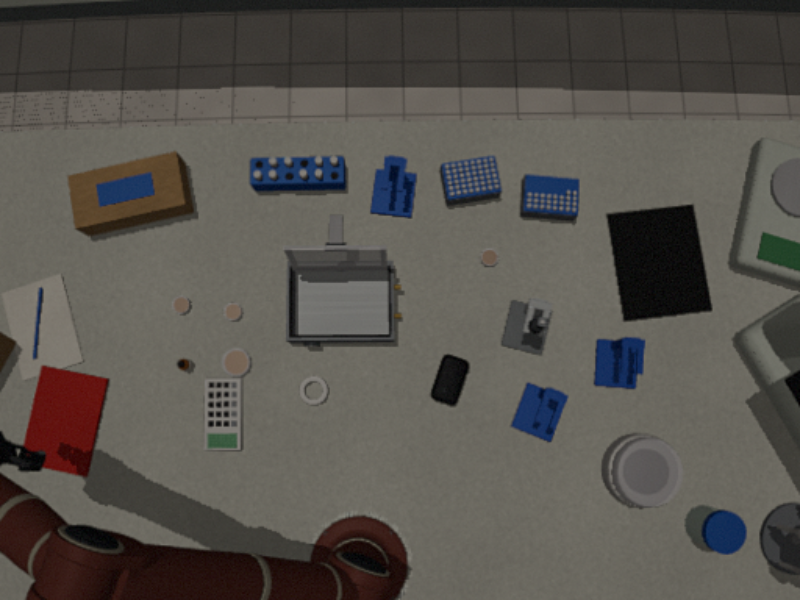

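The overviews show three small dishes, at about (181,305), (233,312) and (489,258) in the top view. The big dish is at (236,362), the chamber rim spans (288–397, 262–343), and the grey stand with the pen is at (527,325). I'll measure these next.

```bash
cat > h.py <<'E'
import numpy as np,cv2
from plant import r,cams
from scipy.spatial.transform import Rotation as Ro
def calib(n,s=None):
    c=cams.get_calibration(n)
    if n!='wrist': 
        R=np.array(c['R']);return np.array(c['mtx']),np.array(c['D']),R,np.array(c['t'])
    s=s or r.sense();q=s['tcp_rot'];T=np.eye(4);T[:3,:3]=Ro.from_quat([q[1],q[2],q[3],q[0]]).as_matrix();T[:3,3]=s['eef_pos']
    C=np.linalg.inv(T@c['mount']);return np.array(c['mtx']),np.array(c['D']),C[:3,:3],C[:3,3]
def ray(cal,uv):
    K,D,R,t=cal;p=cv2.undistortPoints(np.array(uv,float).reshape(-1,1,2),K,D)[:,0]
    d=np.c_[p,np.ones(len(p))]@R;return -R.T@t,d
def onz(cal,uv,z):
    o,d=ray(cal,uv);return o+d*((z-o[2])/d[:,2])[:,None]
def proj(cal,X):
    K,D,R,t=cal;return cv2.projectPoints(np.array(X,float).reshape(-1,3),cv2.Rodrigues(R)[0],t,K,D)[0][:,0]
def tri(l):
    A=np.zeros((3,3));b=np.zeros(3);L=[]
    for cal,uv in l:
        o,d=ray(cal,[uv]);d=d[0]/np.linalg.norm(d[0]);P=np.eye(3)-np.outer(d,d);A+=P;b+=P@o;L.append((P,o))
    x=np.linalg.solve(A,b);return x,max(np.linalg.norm(P@(x-o)) for P,o in L)
def blobs(m,lo=15,hi=1e9):
    n,_,st,ce=cv2.connectedComponentsWithStats(m.astype(np.uint8));return [(ce[i],st[i]) for i in range(1,n) if lo<=st[i,4]<=hi]
def dishmask(im):
    h=cv2.cvtColor(im,cv2.COLOR_RGB2HSV).astype(int);return ((h[...,0]<18)&(h[...,1]>45)&(h[...,2]>90))
def snap(n,name):
    s=r.sense();im=cams.get_image(n);np.save(f'pics/{name}.npy',im);return im,calib(n,s if n=='wrist' else None)
E
python3 - <<'E'
from h import *
for n in('scene','top'):
    im=np.load(f'pics/{n}0.npy');c=calib(n)
    print(n)
    for ce,st in blobs(dishmask(im),15,600):
        print(ce.round(1),st[2:5],onz(c,[ce],.012)[0].round(3))
t=np.load('pics/top0.npy');s=np.load('pics/scene0.npy')
a=cv2.resize(t[150:235,170:370],None,fx=4,fy=4,interpolation=cv2.INTER_CUBIC)
b=cv2.resize(s[115:285,190:330],None,fx=3.5,fy=3.5,interpolation=cv2.INTER_CUBIC)
cv2.imwrite('pics/ta.png',a[:,:,::-1]);cv2.imwrite('pics/sb.png',b[:,:,::-1]);print(a.shape,b.shape)
E
```

```text
scene
[385.9 103.9] [ 6  8 16] [-0.637 -0.51   0.012]
[381.  189.8] [22  9 82] [0.058 0.044 0.012]
[191.6 201.9] [10  5 39] [ 0.631 -0.284  0.012]
[353.3 264.3] [ 19  13 186] [0.417 0.252 0.012]
[326.2 283.4] [13 10 92] [0.526 0.262 0.012]
[387.3 282.6] [11  9 49] [0.397 0.35  0.012]
[354.4 314.7] [ 14  11 120] [0.542 0.374 0.012]
[500.  373.5] [21 19 22] [0.416 0.644 0.012]
top
[312.8 164.2] [ 9  9 69] [ 0.635 -0.284  0.012]
[115.5 194.7] [10 10 70] [0.544 0.373 0.012]
[148.8 199. ] [ 9  9 71] [0.528 0.261 0.012]
[150.7 231.5] [ 15  16 173] [0.42  0.253 0.012]
(340, 800, 3) (595, 490, 3)
```

View pics/ta.png

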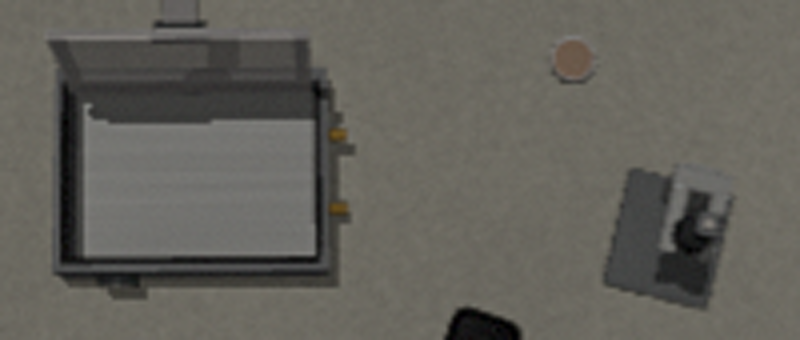

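View pics/sb.png

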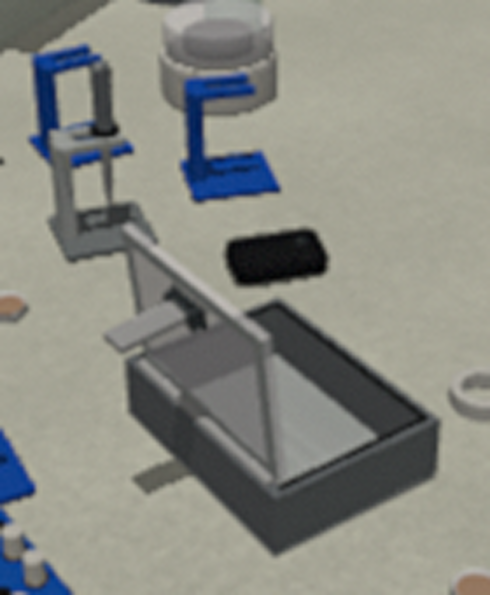

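```bash
python3 - <<'E'
from h import *
T=calib('top');S=calib('scene')
f=lambda p:((p[0]+.5)/4-.5+170,(p[1]+.5)/4-.5+150)
g=lambda p:((p[0]+.5)/3.5-.5+190,(p[1]+.5)/3.5-.5+115)
for n,a,b in [('front+y',(54,266),(437,421)),('front-y',(330,266),(280,302)),('collar',(690,233),(103,129)),('lidedge+y',(50,40),(270,345)),('lidedge-y',(306,40),(128,231))]:
    print(n,*[x.round(4) if hasattr(x,'round') else x for x in tri([(T,f(a)),(S,g(b))])])
print(onz(T,[f((54,266)),f((330,266)),f((330,80))],.06).round(4))
print('rear+y scene',onz(S,[g((275,490)),g((437,421)),g((280,302)),g((128,365))],.06).round(4))
print('foot',onz(T,[f(p) for p in[(632,168),(605,285),(708,308),(735,183)]],.01).round(4))
s=r.sense();q=s['tcp_rot'];print(Ro.from_quat([q[1],q[2],q[3],q[0]]).as_matrix().round(3))
print('dishes',[tri([(T,a),(S,b)])[0].round(4) for a,b in [((312.8,164.2),(191.6,201.9)),((115.5,194.7),(354.4,314.7)),((148.8,199),(326.2,283.4))]])
E
```

```text
front+y [0.4629 0.1408 0.0631] 0.002
front-y [ 0.4583 -0.0771  0.0588] 0.0036
collar [ 0.4739 -0.3541  0.1283] 0.0012
lidedge+y [0.6174 0.1258 0.1936] 0.0024
lidedge-y [ 0.6155 -0.0647  0.1952] 0.0003
[[ 0.4646  0.1399  0.06  ]
 [ 0.461  -0.0794  0.06  ]
 [ 0.6111 -0.0819  0.06  ]]
rear+y scene [[ 0.613   0.1299  0.06  ]
 [ 0.4587  0.1393  0.06  ]
 [ 0.4569 -0.073   0.06  ]
 [ 0.6194 -0.072   0.06  ]]
foot [[ 0.5425 -0.3307  0.01  ]
 [ 0.4459 -0.3047  0.01  ]
 [ 0.4253 -0.3891  0.01  ]
 [ 0.5284 -0.4163  0.01  ]]
[[-0.918  0.396 -0.001]
 [ 0.396  0.918 -0.002]
 [-0.    -0.002 -1.   ]]
dishes [array([ 0.6336, -0.2833,  0.0135]), array([0.5431, 0.3733, 0.0124]), array([0.5268, 0.2615, 0.0126])]
```

Emit:
play_rows --pt "-0.5 -0.13 0 0 0 0.1 0.5" --pt "-1 -0.26 0 0 0 0.25 0.5" --pt "-1 -0.26 0 0 0 0.4 0.5" --pt "-1 -0.26 0 0 0 0.5 0.5" --pt "-1 -0.26 0 0 0 0.6 0.5" --pt "-1 -0.26 0 0 0 0.7 0.5" --pt "-1 -0.26 0 0 0 0.74 0.5" --pt "-1 -0.26 0 0 0 0.74 0.5" --force 30

```text
clock: 1.1
eef_pos: [0.3791, 0.5016, 0.2307]
tcp_rot: [0.0, 0.706, 0.708, -0.001]
force: [1.1, 1.0, -0.4]
finger_gap: 0.752
finger_force: 0.0
```

Emit:
play_rows --pt "-0.4 0.4 0.1 0 0 0 0.46" --pt "-0.857 0.8 0.3 0 0 0 0.46" --pt "-0.857 1.0 0.4 0 0 0 0.46" --pt "-0.857 1.0 0.4 0 0 0 0.46" --pt "-0.857 1.0 0.4 0 0 0 0.46"

```text
clock: 1.72
eef_pos: [0.5303, 0.372, 0.1704]
tcp_rot: [-0.0, 0.707, 0.707, -0.001]
force: [-0.6, 0.2, 0.4]
finger_gap: 0.731
finger_force: 0.0
```

```bash
cat > dd.py <<'E'
from h import *
import sys
n=sys.argv[1]
for cn in sys.argv[2:]:
    im,c=snap(cn,n+cn);h=cv2.cvtColor(im,cv2.COLOR_RGB2HSV)
    for ce,st in blobs(dishmask(im),25,8000):
        if cn=='wrist' or (260<0 or (90<ce[0]<340 and 150<ce[1]<240 and cn=='top')): print(cn,ce.round(1),st[2:5],onz(c,[ce],.012)[0].round(4))
    cv2.imwrite(f'pics/{n}{cn}.png',im[:,:,::-1])
s=r.sense();print(s['clock'],s['eef_pos'].round(4),s['tcp_rot'].round(4),s['finger_gap'])
E
python3 dd.py a wrist top
```

```text
wrist [79.8  4.2] [ 68  14 486] [0.3659 0.5354 0.012 ]
wrist [502.8 113.6] [  23  212 3546] [0.7889 0.4365 0.012 ]
wrist [265.8 172. ] [ 30  29 685] [0.5421 0.3731 0.012 ]
wrist [151.3 260.1] [ 19  23 213] [0.4046 0.263  0.012 ]
wrist [251.6 261. ] [ 28  23 506] [0.5262 0.2623 0.012 ]
top [312.9 164.1] [ 9  9 68] [ 0.6357 -0.2846  0.012 ]
top [115.5 194.7] [10 10 70] [0.5436 0.3729 0.012 ]
top [148.7 199.1] [ 9  9 70] [0.5274 0.2612 0.012 ]
top [150.7 231.5] [ 15  14 170] [0.4203 0.2532 0.012 ]
1.825 [0.528  0.3758 0.1716] [-1.300e-03  7.054e-01  7.089e-01  2.000e-04] 0.7306749341829641
```

Emit:
play_rows --pt "0 0.093 0.35 0 0 0 0.46" --pt "0 0.093 0.65 0 0 0 0.46" --pt "0 0.093 0.867 0 0 0 0.46" --pt "0 0.093 0.93 0 0 0 0.46" --pt "0 0.093 1.0 0 0 0 0.46"

```text
clock: 2.45
eef_pos: [0.5436, 0.3758, 0.0225]
tcp_rot: [-0.0, 0.706, 0.709, 0.002]
force: [0.6, 0.1, 1.0]
finger_gap: 0.732
finger_force: 0.0
```

Emit:
play_rows --pt "0 0 0.03 0 0 0 0.46" --pt "0 0 0.06 0 0 0 0.46" --pt "0 0 0.09 0 0 0 0.46" --pt "0 0 0.11 0 0 0 0.46" --pt "0 0 0.12 0 0 0 0.46" --pt "0 0 0.12 0 0 0 0.46"

```text
clock: 3.2
eef_pos: [0.5436, 0.3735, 0.0032]
tcp_rot: [-0.0, 0.707, 0.708, -0.0]
force: [0.3, 0.4, -0.6]
finger_gap: 0.729
finger_force: 0.0
```

Emit:
play_rows --pt "0 0 0.02 0 0 0 0.2" --pt "0 0 0.02 0 0 0 0" --pt "0 0 0.02 0 0 0 -0.3" --pt "0 0 0.02 0 0 0 -0.3" --pt "0 0 0.02 0 0 0 -0.3" --pt "0 0 0.02 0 0 0 -0.3" --force 25

```text
clock: 3.95
eef_pos: [0.5437, 0.3735, 0.0003]
tcp_rot: [0.0, 0.707, 0.708, 0.0]
force: [-0.5, 0.4, 0.8]
finger_gap: 0.44
finger_force: 25.2
```

Emit:
play_rows --pt "0 0 -0.1 0 0 0 -0.3" --pt "0 0 -0.3 0 0 0 -0.3" --pt "0 0 -0.5 0 0 0 -0.3" --pt "-0.1 -0.02 -0.73 0 0 0 -0.3" --pt "-0.3 -0.05 -0.73 0 0 0 -0.3" --pt "-0.55 -0.1 -0.73 0 0 0 -0.3" --pt "-0.8 -0.1 -0.73 0 0 0 -0.3" --pt "-0.96 -0.1 -0.73 0 0 0 -0.3"

```text
clock: 4.95
eef_pos: [0.5294, 0.2272, 0.1109]
tcp_rot: [0.001, 0.707, 0.707, 0.0]
force: [1.5, -0.6, -0.3]
finger_gap: 0.441
finger_force: 25.2
```

Emit:
play_rows --pt "-0.25 0 0 0 0 0 -0.3" --pt "-0.5 0 0 0 0 0 -0.3" --pt "-0.75 0 0 0 0 0 -0.3" --pt "-0.9 0 0.05 0 0 0 -0.3" --pt "-0.96 0 0.2 0 0 0 -0.3" --pt "-0.96 0 0.4 0 0 0 -0.3" --pt "-0.96 0 0.55 0 0 0 -0.3" --pt "-0.96 0 0.62 0 0 0 -0.3"

```text
clock: 5.95
eef_pos: [0.5291, 0.0859, 0.016]
tcp_rot: [-0.0, 0.706, 0.708, -0.0]
force: [-0.5, 0.1, -0.6]
finger_gap: 0.444
finger_force: 25.2
```

```bash
python3 dd.py b wrist top
```

```text
wrist [254.4 253.2] [  62   55 2676] [0.5288 0.0775 0.012 ]
top [312.8 164.2] [ 9  9 69] [ 0.6355 -0.2845  0.012 ]
top [148.7 199.1] [ 9  9 70] [0.5274 0.2612 0.012 ]
6.05 [0.5289 0.0857 0.0162] [-5.000e-04  7.064e-01  7.078e-01 -4.000e-04] 0.44229829391539605
```

View pics/bwrist.png

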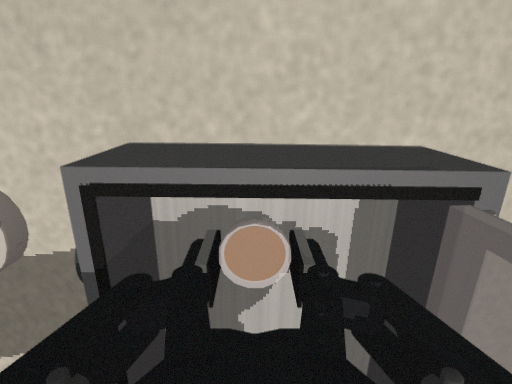

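The wrist view shows dish 1 level in the fingers at (255,253), over the chamber floor and clear of the walls. I'll lower it and let go.

Emit:
play_rows --pt "0 0 0.03 0 0 0 -0.3" --pt "0 0 0.05 0 0 0 -0.3" --pt "0 0 0.065 0 0 0 -0.3" --pt "0 0 0.065 0 0 0 -0.3" --pt "0 0 0.065 0 0 0 0" --pt "0 0 0.065 0 0 0 0.2" --pt "0 0 0.065 0 0 0 0.2" --pt "0 0 -0.1 0 0 0 0.2" --pt "0 0 -0.4 0 0 0 0.3" --pt "0.1 0 -0.62 0 0 0 0.46"

```text
clock: 7.3
eef_pos: [0.5296, 0.099, 0.1115]
tcp_rot: [0.001, 0.708, 0.707, 0.0]
force: [-0.1, 0.5, 0.7]
finger_gap: 0.733
finger_force: 0.0
```

Emit:
play_rows --pt "0.3 0 0 0 0 0 0.46" --pt "0.6 0 0 0 0 0 0.46" --pt "1.0 0 0 0 0 0 0.46" --pt "1.0 0 0 0 0 0 0.46" --pt "1.0 0 0 0 0 0 0.46"

```text
clock: 7.92
eef_pos: [0.5286, 0.25, 0.1096]
tcp_rot: [0.0, 0.706, 0.708, -0.001]
force: [-0.3, -1.0, 0.1]
finger_gap: 0.732
finger_force: 0.0
```

```bash
python3 dd.py c wrist top
```

```text
wrist [102.4  52.3] [ 6 11 34] [0.4096 0.3622 0.012 ]
wrist [131.8 186.8] [  57   54 2385] [0.4192 0.2528 0.012 ]
wrist [252.2 177.8] [  37   36 1052] [0.5261 0.2614 0.012 ]
top [312.8 164.2] [ 9  9 69] [ 0.6355 -0.2845  0.012 ]
top [201.6 197.2] [10  9 72] [0.5308 0.086  0.012 ]
top [149.2 198.8] [10  9 64] [0.5282 0.2596 0.012 ]
top [150.8 231.5] [ 15  14 168] [0.4202 0.253  0.012 ]
8.025 [0.5291 0.2483 0.1098] [ 5.000e-04  7.075e-01  7.067e-01 -6.000e-04] 0.7325953363614851
```

Emit:
play_rows --pt "0.073 -0.01 0.2 0 0 0 0.46" --pt "0.073 -0.01 0.42 0 0 0 0.46" --pt "0.073 -0.01 0.6 0 0 0 0.46" --pt "0.073 -0.01 0.68 0 0 0 0.46" --pt "0.073 -0.01 0.73 0 0 0 0.46" --pt "0.073 -0.01 0.73 0 0 0 0.2" --pt "0.073 -0.01 0.73 0 0 0 0" --pt "0.073 -0.01 0.73 0 0 0 -0.3" --pt "0.073 -0.01 0.73 0 0 0 -0.3" --pt "0.073 -0.01 0.73 0 0 0 -0.3"

```text
clock: 9.28
eef_pos: [0.528, 0.2617, 0.0014]
tcp_rot: [0.0, 0.707, 0.708, 0.001]
force: [-0.9, -1.2, 6.8]
finger_gap: 0.444
finger_force: 25.2
```

Emit:
play_rows --pt "0 0 0 0 0 0 -0.3" --pt "0 0 0 0 0 0 -0.3" --pt "0 0 -0.1 0 0 0 -0.3" --pt "0 0 -0.3 0 0 0 -0.3" --pt "0 0 -0.5 0 0 0 -0.3" --pt "0 0.01 -0.73 0 0 0 -0.3" --pt "-0.2 0.01 -0.73 0 0 0 -0.3" --pt "-0.5 0.01 -0.73 0 0 0 -0.3" --pt "-0.8 0.01 -0.73 0 0 0 -0.3" --pt "-1.0 0.01 -0.73 0 0 0 -0.3"

```text
clock: 10.52
eef_pos: [0.529, 0.1086, 0.1106]
tcp_rot: [0.001, 0.707, 0.707, -0.0]
force: [0.2, -0.1, -0.1]
finger_gap: 0.442
finger_force: 25.2
```

Emit:
play_rows --pt "-0.2 0 0 0 0 0 -0.3" --pt "-0.4 0 0.05 0 0 0 -0.3" --pt "-0.54 0 0.2 0 0 0 -0.3" --pt "-0.54 0 0.4 0 0 0 -0.3" --pt "-0.54 0 0.55 0 0 0 -0.3" --pt "-0.54 0 0.63 0 0 0 -0.3" --pt "-0.54 0 0.67 0 0 0 -0.3" --pt "-0.54 0 0.685 0 0 0 -0.3" --pt "-0.54 0 0.685 0 0 0 -0.3" --pt "-0.54 0 0.685 0 0 0 0"

```text
clock: 11.78
eef_pos: [0.5297, 0.0305, 0.0076]
tcp_rot: [0.0, 0.706, 0.708, 0.0]
force: [0.9, 0.5, 0.5]
finger_gap: 0.501
finger_force: 0.0
```

Emit:
play_rows --pt "0 0 0 0 0 0 0.2" --pt "0 0 0 0 0 0 0.2" --pt "0 0 -0.15 0 0 0 0.2" --pt "0 0 -0.4 0 0 0 0.2" --pt "0 0 -0.7 0 0 0 0.46" --pt "-0.2 0 -0.9 0 0 0 0.46" --pt "-0.6 0 -1 0 0 0 0.46" --pt "-1 0 -1 0 0 0 0.46" --pt "-1 0 -1 0 0 0 0.46"

```text
clock: 12.9
eef_pos: [0.5283, -0.1274, 0.1578]
tcp_rot: [0.002, 0.711, 0.703, -0.001]
force: [0.1, -0.0, 0.1]
finger_gap: 0.729
finger_force: 0.0
```

Emit:
play_rows --pt "-0.3 0.15 0 0 0 0 0.46" --pt "-0.6 0.3 0 0 0 0 0.46" --pt "-0.9 0.5 0 0 0 0 0.46" --pt "-1 0.7 0 0 0 0 0.46" --pt "-1 0.7 0.1 0 0 0 0.46" --pt "-1 0.7 0.1 0 0 0 0.46"

```text
clock: 13.65
eef_pos: [0.6329, -0.267, 0.1394]
tcp_rot: [-0.003, 0.706, 0.708, -0.001]
force: [-0.1, 0.3, -0.4]
finger_gap: 0.733
finger_force: 0.0
```

```bash
python3 dd.py d wrist top
```

```text
wrist [256.2 198.8] [ 33  31 783] [ 0.6337 -0.2852  0.012 ]
top [201.6 197.1] [10  9 73] [0.531  0.0859 0.012 ]
top [218.4 196.6] [10 10 75] [0.5317 0.0306 0.012 ]
top [150.8 231.5] [ 15  14 168] [0.4202 0.253  0.012 ]
13.75 [ 0.6339 -0.2678  0.1416] [-1.200e-03  7.061e-01  7.081e-01 -2.000e-04] 0.7305523899239832
```

View pics/dwrist.png

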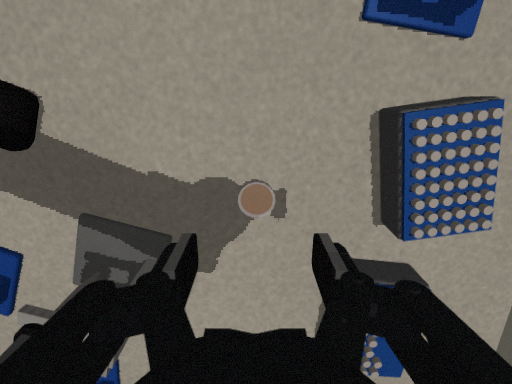

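Dish 3 sits at (256,199), clear of the stand foot on the left and the tip racks on the right. I'll descend and grasp it.

Emit:
play_rows --pt "-0.098 0.006 0.2 0 0 0 0.46" --pt "-0.098 0.006 0.5 0 0 0 0.46" --pt "-0.098 0.006 0.75 0 0 0 0.46" --pt "-0.098 0.006 0.87 0 0 0 0.46" --pt "-0.098 0.006 0.92 0 0 0 0.46" --pt "-0.098 0.006 0.938 0 0 0 0.46" --pt "-0.098 0.006 0.938 0 0 0 0.1" --pt "-0.098 0.006 0.938 0 0 0 -0.3" --pt "-0.098 0.006 0.938 0 0 0 -0.3" --pt "-0.098 0.006 0.938 0 0 0 -0.3"

```text
clock: 15.0
eef_pos: [0.6366, -0.2846, 0.0029]
tcp_rot: [0.001, 0.707, 0.708, 0.0]
force: [-1.1, 1.1, 5.4]
finger_gap: 0.442
finger_force: 25.5
```

Emit:
play_rows --pt "0 0 0 0 0 0 -0.3" --pt "0 0 0 0 0 0 -0.3" --pt "0 0 -0.1 0 0 0 -0.3" --pt "0 0 -0.3 0 0 0 -0.3" --pt "0 0 -0.5 0 0 0 -0.3" --pt "0.1 -0.1 -0.73 0 0 0 -0.3" --pt "0.3 -0.25 -0.75 0 0 0 -0.3" --pt "0.55 -0.4 -0.75 0 0 0 -0.3" --pt "0.8 -0.55 -0.75 0 0 0 -0.3" --pt "0.97 -0.7067 -0.75 0 0 0 -0.3"

```text
clock: 16.25
eef_pos: [0.5288, -0.1363, 0.1144]
tcp_rot: [-0.0, 0.706, 0.708, 0.001]
force: [-0.8, -0.2, 0.4]
finger_gap: 0.44
finger_force: 25.2
```

Emit:
play_rows --pt "0.2 0 0 0 0 0 -0.3" --pt "0.45 0 0 0 0 0 -0.3" --pt "0.67 0 0 0 0 0 -0.3" --pt "0.76 0 0.1 0 0 0 -0.3" --pt "0.76 0 0.3 0 0 0 -0.3" --pt "0.76 0 0.5 0 0 0 -0.3" --pt "0.76 0 0.63 0 0 0 -0.3" --pt "0.76 0 0.68 0 0 0 -0.3" --pt "0.76 0 0.708 0 0 0 -0.3" --pt "0.76 0 0.708 0 0 0 -0.3"

```text
clock: 17.5
eef_pos: [0.5284, -0.0259, 0.0089]
tcp_rot: [-0.0, 0.707, 0.707, -0.001]
force: [-3.3, -0.9, 6.6]
finger_gap: 0.437
finger_force: 25.7
```

Emit:
play_rows --pt "0 0 0 0 0 0 0" --pt "0 0 0 0 0 0 0.2" --pt "0 0 0 0 0 0 0.2" --pt "0 0 -0.15 0 0 0 0.2" --pt "0 0 -0.4 0 0 0 0.2" --pt "0 0 -0.7 0 0 0 -0.5" --pt "0 0 -1 0 0 0 -1" --pt "0 0 -1 0 0 0 -1"

```text
clock: 18.5
eef_pos: [0.5318, -0.0251, 0.1612]
tcp_rot: [0.003, 0.706, 0.708, 0.003]
force: [0.1, 0.4, -0.0]
finger_gap: 0.005
finger_force: 0.0
```

Emit:
play_rows --pt "0 0 -0.3 0 0 0 -1" --pt "-0.1 0 -0.6 0 0 0 -1" --pt "-0.1 0 -0.667 0 0 0 -1" --pt "-0.1 0 -0.667 0 0 0 -1"

```text
clock: 19.0
eef_pos: [0.5289, -0.0393, 0.257]
tcp_rot: [-0.001, 0.706, 0.708, -0.0]
force: [0.5, 0.5, -0.4]
finger_gap: -0.005
finger_force: 0.0
```

```bash
python3 dd.py e wrist top
```

```text
wrist [255.2  60.4] [ 27  28 586] [0.5287 0.0848 0.012 ]
wrist [255.4 106.1] [ 26  27 516] [0.5292 0.0292 0.012 ]
wrist [254.5 149.6] [ 24  24 458] [ 0.5282 -0.0282  0.012 ]
top [200.6 196.9] [ 8 10 55] [0.5317 0.0894 0.012 ]
top [150.8 231.5] [ 15  14 168] [0.4202 0.253  0.012 ]
19.1 [ 0.5281 -0.0389  0.2557] [-0.0017  0.7062  0.708  -0.0012] 0.0005909626302669419
```

View pics/ewrist.png

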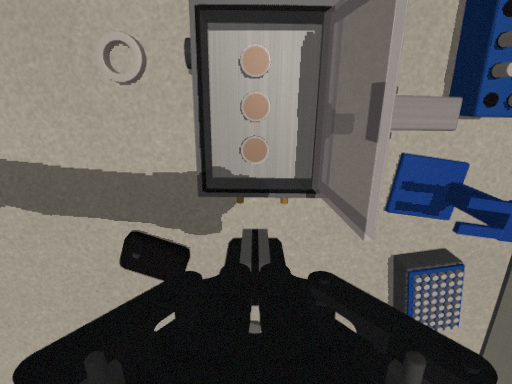

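The view shows three dishes side by side at (255,60), (255,106) and (254,150). The lid is upright and the latch sticks out to the rear at (425,112). I'll close the lid from behind, at y = -0.04.

Emit:
play_rows --pt "0 0.3 0 0 0 0 -1" --pt "0 0.6 0 0 0 0 -1" --pt "0 0.913 0 0 0 0 -1" --pt "0 0.913 0.1 0 0 0 -1" --pt "0 0.913 0.4 0 0 0 -1" --pt "0 0.913 0.58 0 0 0 -1" --pt "0 0.913 0.58 0 0 0 -1"

```text
clock: 19.98
eef_pos: [0.6624, -0.0388, 0.1663]
tcp_rot: [-0.004, 0.706, 0.708, -0.003]
force: [-0.2, 0.0, 0.1]
finger_gap: 0.0
finger_force: 0.0
```

Emit:
play_rows --pt "0 -0.05 0 0 0 0 -1" --pt "0 -0.1 0 0 0 0 -1" --pt "0 -0.15 0 0 0 0 -1" --pt "0 -0.2 0 0 0 0 -1" --pt "0 -0.25 0 0 0 0 -1" --pt "0 -0.3 0 0 0 0 -1" --pt "0 -0.35 0 0 0 0 -1" --pt "0 -0.4 0.01 0 0 0 -1" --pt "0 -0.45 0.02 0 0 0 -1" --pt "0 -0.5 0.035 0 0 0 -1"

```text
clock: 21.22
eef_pos: [0.5905, -0.0397, 0.1653]
tcp_rot: [-0.0, 0.707, 0.708, -0.0]
force: [1.6, 1.3, 2.4]
finger_gap: -0.001
finger_force: 1.1
```

Emit:
play_rows --pt "0 -0.07 0.03 0 0 0 -1" --pt "0 -0.14 0.063 0 0 0 -1" --pt "0 -0.22 0.12 0 0 0 -1" --pt "0 -0.293 0.18 0 0 0 -1" --pt "0 -0.35 0.25 0 0 0 -1" --pt "0 -0.407 0.332 0 0 0 -1" --pt "0 -0.45 0.42 0 0 0 -1" --pt "0 -0.48 0.51 0 0 0 -1" --pt "0 -0.495 0.57 0 0 0 -1" --pt "0 -0.507 0.63 0 0 0 -1"

```text
clock: 22.48
eef_pos: [0.5141, -0.0398, 0.0702]
tcp_rot: [-0.001, 0.707, 0.708, -0.001]
force: [-0.5, 0.7, 1.6]
finger_gap: -0.001
finger_force: 0.5
```

Emit:
play_rows --pt "0 0 0.03 0 0 0 -1" --pt "0 0 0.05 0 0 0 -1" --pt "0 0 0.065 0 0 0 -1" --pt "0 0 0.07 0 0 0 -1"

```text
clock: 22.98
eef_pos: [0.5152, -0.0398, 0.0605]
tcp_rot: [0.0, 0.707, 0.708, 0.0]
force: [-0.4, -0.3, 1.5]
finger_gap: 0.0
finger_force: 0.4
```

Emit:
play_rows --pt "0 0 0.007 0 0 0 -1" --pt "0 0 0.014 0 0 0 -1" --pt "0 0 0.014 0 0 0 -1"

```text
clock: 23.35
eef_pos: [0.5153, -0.0398, 0.06]
tcp_rot: [0.0, 0.707, 0.708, 0.0]
force: [-3.8, 0.3, 11.2]
finger_gap: 0.0
finger_force: 6.1
```

Emit:
play_rows --pt "0 0 0.005 0 0 0 -1" --pt "0 0 0.005 0 0 0 -1"

```text
clock: 23.6
eef_pos: [0.5153, -0.0399, 0.0599]
tcp_rot: [0.0, 0.707, 0.708, 0.001]
force: [-3.7, 0.9, 16.2]
finger_gap: -0.0
finger_force: 8.6
```

Emit:
play_rows --pt "0 0 -0.3 0 0 0 -1" --pt "0 -0.1 -0.667 0 0 0 -1" --pt "0 -0.393 -0.667 0 0 0 -1" --pt "0.2 -0.393 -0.667 0 0 0 -1" --pt "0.467 -0.393 -0.667 0 0 0 -1" --pt "0.467 -0.393 -0.5 0 0 0 -1" --pt "0.467 -0.393 -0.373 0 0 0 -1" --pt "0.467 -0.393 -0.373 0 0 0 -1"

```text
clock: 24.6
eef_pos: [0.4554, 0.0302, 0.1128]
tcp_rot: [-0.001, 0.706, 0.708, -0.001]
force: [-0.8, 0.5, -0.6]
finger_gap: -0.001
finger_force: 0.0
```

```bash
python3 dd.py f scene wrist; python3 - <<'E'
import cv2
a=cv2.imread('pics/fscene.png')[150:290,180:340];b=cv2.imread('pics/fwrist.png')
cv2.imwrite('pics/f.png',cv2.hconcat([cv2.resize(a,(400,350)),cv2.resize(b,(400,350))]))
E
```

```text
wrist [342.1 128.2] [  39   39 1152] [0.5297 0.0841 0.012 ]
wrist [337.8 190.8] [ 33  34 907] [0.5311 0.0285 0.012 ]
wrist [340.2 247.5] [ 14  29 251] [ 0.5386 -0.029   0.012 ]
24.7 [0.4566 0.03   0.114 ] [4.000e-04 7.067e-01 7.076e-01 3.000e-04] 0.0014141152107862661
```

View pics/f.png

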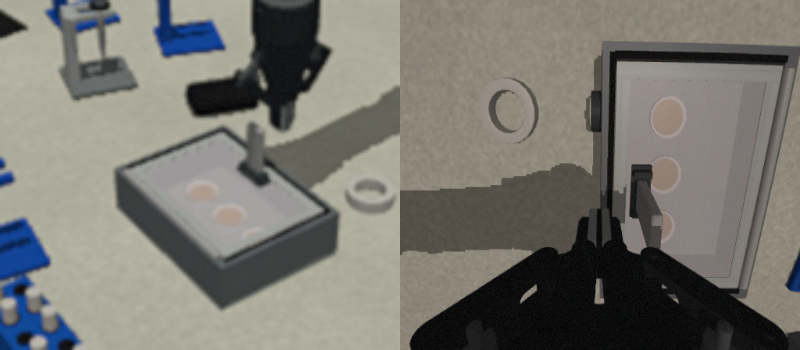

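The lid is shut and the latch lever stands upright just ahead of the finger, so I'll fold it now.

Emit:
play_rows --pt "0 0.06 0 0 0 0 -1" --pt "0 0.12 0 0 0 0 -1" --pt "0 0.18 0 0 0 0 -1" --pt "0 0.22 0 0 0 0 -1" --pt "0 0.26 0.003 0 0 0 -1" --pt "0 0.333 0.027 0 0 0 -1" --pt "0 0.4 0.07 0 0 0 -1" --pt "0 0.453 0.127 0 0 0 -1" --pt "0 0.49 0.197 0 0 0 -1" --pt "0 0.507 0.24 0 0 0 -1"

```text
clock: 25.95
eef_pos: [0.5326, 0.0301, 0.0767]
tcp_rot: [0.0, 0.707, 0.708, -0.0]
force: [-0.7, -0.6, 1.3]
finger_gap: 0.001
finger_force: 0.6
```

Emit:
play_rows --pt "0 0 0.02 0 0 0 -1" --pt "0 0 0.033 0 0 0 -1" --pt "0 0 0.033 0 0 0 -1"

```text
clock: 26.32
eef_pos: [0.5327, 0.0302, 0.0731]
tcp_rot: [0.001, 0.707, 0.708, 0.001]
force: [0.8, -1.1, 1.6]
finger_gap: 0.003
finger_force: 0.9
```

Emit:
play_rows --pt "0 0 0.007 0 0 0 -1" --pt "0 0 0.014 0 0 0 -1" --pt "0 0 0.014 0 0 0 -1"

```text
clock: 26.7
eef_pos: [0.5328, 0.0302, 0.0727]
tcp_rot: [0.001, 0.707, 0.708, 0.001]
force: [-2.3, -0.7, 12.7]
finger_gap: -0.001
finger_force: 7.1
```

Emit:
play_rows --pt "0 0 0.005 0 0 0 -1" --pt "0 0 0.01 0 0 0 -1" --pt "0 0 0.01 0 0 0 -1"

```text
clock: 27.08
eef_pos: [0.5328, 0.0302, 0.0724]
tcp_rot: [0.0, 0.707, 0.708, 0.001]
force: [-4.0, -0.5, 22.2]
finger_gap: 0.001
finger_force: 11.3
```

Emit:
play_rows --pt "0 0 -0.3 0 0 0 -1" --pt "0 0 -0.7 0 0 0 -1" --pt "-0.3 0 -1 0 0 0 -0.5" --pt "-0.7 0 -1 0 0 0 0" --pt "-0.7 0 -1 0 0 0 0" --pt "-0.7 0 -1 0 0 0 0"

```text
clock: 27.82
eef_pos: [0.5314, -0.074, 0.2184]
tcp_rot: [-0.001, 0.707, 0.708, -0.0]
force: [0.3, 0.3, 0.0]
finger_gap: 0.502
finger_force: 0.0
```

```bash
python3 dd.py g wrist scene;python3 - <<'E'
import cv2
b=cv2.imread('pics/gwrist.png');cv2.imwrite('pics/g.png',cv2.resize(b,(800,600),interpolation=cv2.INTER_CUBIC))
E
```

```text
wrist [253.1  21.6] [ 29  32 678] [0.5288 0.0851 0.012 ]
wrist [253.1  87.1] [19  6 67] [0.5288 0.017  0.012 ]
wrist [252.5 126.5] [ 26  27 550] [ 0.5281 -0.0281  0.012 ]
27.925 [ 0.5319 -0.0726  0.2183] [-1.200e-03  7.055e-01  7.087e-01 -1.000e-04] 0.4964102067407544
```

View pics/g.png

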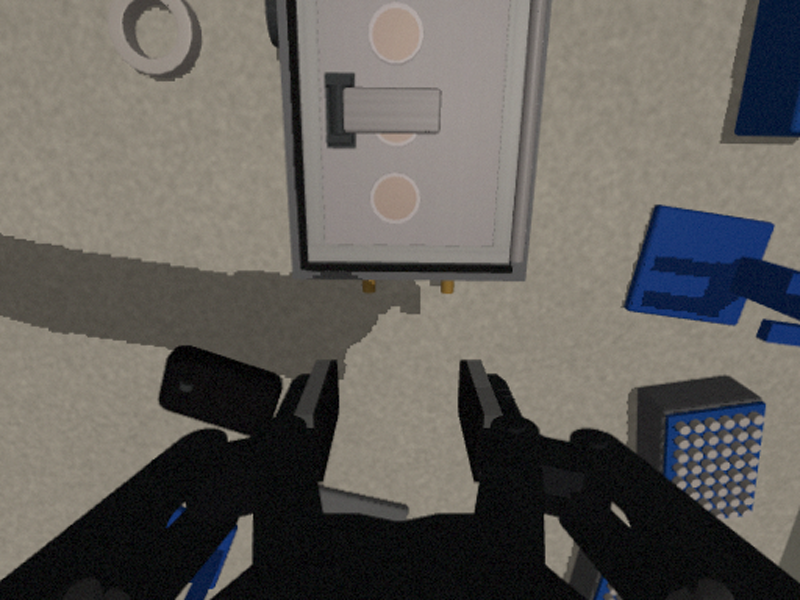

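```bash
python3 - <<'E'
from h import *
def cw(p):return calib('wrist',dict(eef_pos=np.array(p),tcp_rot=[0,.7071,.7071,0]))
g=cw((.531,-.075,.219));e=cw((.528,-.0402,.257))
k=lambda L:[(a*.64,b*.64) for a,b in L]
print('g outer FR,RR, front far',onz(g,k([(293,279),(525,279),(279,6)]),.06).round(4))
print('g lid corner FR, front far',onz(g,k([(308,263),(297,6)]),.06).round(4))
print('gasket outer',onz(g,k([(300,271),(522,273)]),.06).round(4))
print('e outer: FR,FL',onz(e,[(201,196),(193,6)],.06).round(4))
# subpixel front/right edges along lines in g
im=cv2.cvtColor(np.load('pics/gwrist.npy'),cv2.COLOR_RGB2GRAY).astype(int)
for v in (10,60,110,150): print(v,im[v,172:212].tolist())
for u in (210,225,270,300): print(u,im[158:184,u].tolist())
E
```

```text
g outer FR,RR, front far [[ 0.4569 -0.0813  0.06  ]
 [ 0.6204 -0.0811  0.06  ]
 [ 0.4597  0.0877  0.06  ]]
g lid corner FR, front far [[ 0.4682 -0.0698  0.06  ]
 [ 0.4705  0.0877  0.06  ]]
gasket outer [[ 0.4622 -0.0755  0.06  ]
 [ 0.6179 -0.0768  0.06  ]]
e outer: FR,FL [[ 0.46   -0.0799  0.06  ]
 [ 0.4628  0.1312  0.06  ]]
10 [45, 44, 42, 44, 47, 72, 87, 88, 88, 90, 87, 72, 20, 17, 15, 19, 11, 43, 113, 139, 137, 136, 136, 138, 141, 142, 143, 143, 142, 142, 141, 140, 140, 138, 142, 140, 142, 139, 144, 142]
60 [140, 139, 138, 139, 137, 136, 138, 133, 104, 88, 91, 86, 91, 75, 30, 7, 7, 18, 14, 38, 103, 136, 136, 139, 136, 140, 139, 142, 145, 143, 142, 140, 137, 141, 139, 127, 87, 53, 41, 35]
110 [143, 140, 142, 140, 142, 145, 143, 144, 141, 137, 131, 105, 88, 88, 88, 85, 58, 24, 17, 16, 16, 14, 69, 122, 134, 137, 134, 136, 139, 139, 139, 137, 136, 135, 135, 137, 140, 136, 140, 138]
150 [138, 142, 141, 143, 141, 138, 134, 134, 136, 134, 137, 137, 141, 119, 94, 86, 82, 85, 82, 46, 16, 16, 13, 16, 73, 123, 130, 132, 135, 132, 134, 135, 132, 132, 131, 121, 132, 138, 137, 136]
210 [131, 132, 131, 133, 134, 135, 133, 130, 127, 82, 41, 22, 17, 13, 19, 46, 45, 43, 42, 41, 53, 77, 84, 80, 83, 79]
225 [130, 130, 130, 134, 134, 136, 133, 132, 132, 97, 52, 28, 15, 15, 18, 23, 74, 81, 51, 47, 50, 79, 83, 81, 79, 79]
270 [136, 137, 136, 137, 135, 140, 136, 139, 135, 133, 72, 32, 14, 18, 19, 15, 60, 83, 88, 85, 85, 120, 137, 143, 142, 140]
300 [135, 139, 135, 132, 136, 138, 139, 140, 140, 135, 82, 45, 21, 19, 21, 16, 50, 80, 86, 86, 83, 97, 131, 138, 139, 141]
```

```bash
python3 - <<'E'
from h import *
def cw(p):return calib('wrist',dict(eef_pos=np.array(p),tcp_rot=[0,.7071,.7071,0]))
g=cw((.531,-.075,.219));e=cw((.528,-.0402,.257));
def edge(im,p,q,n=120):
    # strongest-gradient position list along p->q
    t=np.linspace(0,1,n);x=(p[0]+(q[0]-p[0])*t).astype(np.float32)[None];y=(p[1]+(q[1]-p[1])*t).astype(np.float32)[None]
    v=cv2.GaussianBlur(cv2.remap(im,x,y,cv2.INTER_LINEAR),(7,1),0)[0].astype(float);d=np.diff(v)
    ix=[i for i in range(1,n-2) if abs(d[i])>=abs(d[i-1]) and abs(d[i])>abs(d[i+1]) and abs(d[i])>1.0]
    return [(x[0,i]+(q[0]-p[0])/n/2,y[0,i]+(q[1]-p[1])/n/2,round(d[i],1)) for i in ix]
for nm,c,L in (('g',g,[((172,10),(195,10)),((172,60),(200,60)),((178,110),(202,110)),((180,150),(204,150)),((230,160),(230,184)),((270,160),(270,184)),((310,160),(310,184))]),
  ('e',e,[((184,30),(215,30)),((186,90),(215,90)),((186,130),(215,130)),((190,170),(215,170)),((250,172),(250,202)),((300,172),(300,202)),((140,0),(140,1))])):
    im=cv2.cvtColor(np.load(f'pics/{nm}wrist.npy'),cv2.COLOR_RGB2GRAY).astype(np.float32)
    for p,q in L:
        E=edge(im,p,q)
        if E:
            W=onz(c,[x[:2] for x in E],.06);print(nm,p,[(w[:2].round(4).tolist(),x[2]) for w,x in zip(W,E)])
E
```

```text
g (172, 10) [([0.4574, 0.0826], np.float64(4.7)), ([0.464, 0.0826], np.float64(-9.3)), ([0.4676, 0.0825], np.float64(-1.3)), ([0.4696, 0.0825], np.float64(13.2))]
g (172, 60) [([0.4573, 0.0391], np.float64(-6.3)), ([0.4631, 0.039], np.float64(-9.7)), ([0.4658, 0.039], np.float64(2.1)), ([0.4691, 0.039], np.float64(14.1))]
g (178, 110) [([0.4568, -0.0084], np.float64(-5.0)), ([0.4628, -0.0084], np.float64(-6.7)), ([0.4684, -0.0084], np.float64(11.1))]
g (180, 150) [([0.4568, -0.0497], np.float64(-5.0)), ([0.4624, -0.0497], np.float64(-7.1)), ([0.4678, -0.0497], np.float64(11.3))]
g (230, 160) [([0.504, -0.0687], np.float64(-7.9)), ([0.5039, -0.0732], np.float64(-1.2)), ([0.5039, -0.0755], np.float64(8.7)), ([0.5037, -0.08], np.float64(-5.2)), ([0.5037, -0.0814], np.float64(3.7))]
g (270, 160) [([0.5475, -0.0688], np.float64(-11.8)), ([0.5476, -0.0756], np.float64(8.6)), ([0.5477, -0.0813], np.float64(6.6))]
g (310, 160) [([0.591, -0.0688], np.float64(-10.1)), ([0.5912, -0.0731], np.float64(-1.7)), ([0.5914, -0.0765], np.float64(7.2)), ([0.5918, -0.0822], np.float64(6.9))]
e (184, 30) 
[... 501 characters left out ...]
t64(-9.3)), ([0.4677, 0.0023], np.float64(5.0)), ([0.47, 0.0022], np.float64(-1.2)), ([0.4758, 0.0022], np.float64(13.9))]
e (190, 170) [([0.4563, -0.0462], np.float64(-6.4)), ([0.4622, -0.0462], np.float64(-7.0)), ([0.4674, -0.0462], np.float64(2.3)), ([0.4749, -0.0462], np.float64(4.8))]
e (250, 172) [([0.5221, -0.0546], np.float64(-13.9)), ([0.522, -0.0699], np.float64(-4.8)), ([0.522, -0.0753], np.float64(6.0)), ([0.522, -0.0806], np.float64(15.6)), ([0.5219, -0.0847], np.float64(1.3))]
e (300, 172) [([0.5839, -0.0558], np.float64(-5.6)), ([0.5842, -0.062], np.float64(1.3)), ([0.5846, -0.0699], np.float64(-4.5)), ([0.5849, -0.0762], np.float64(8.7)), ([0.5852, -0.0819], np.float64(9.1))]
```

Emit:
play_rows --pt "-0.3 -0.1 -0.2 0 0 0 0" --pt "-0.6 -0.3 -0.333 0 0 0 0" --pt "-0.9 -0.4 -0.333 0 0 0 0" --pt "-1 -0.4 -0.333 0 0 0 0"

```text
clock: 28.42
eef_pos: [0.4712, -0.2267, 0.2692]
tcp_rot: [0.0, 0.708, 0.707, -0.0]
force: [-0.2, 0.2, -0.1]
finger_gap: 0.501
finger_force: 0.0
```

Emit:
play_rows --pt "-0.35 0 0 0 0 0 0" --pt "-0.7 0 0 0 0 0 0" --pt "-1 0 0 0 0 0 0" --pt "-1 0 0 0 0 0 0"

```text
clock: 28.92
eef_pos: [0.4724, -0.377, 0.2676]
tcp_rot: [-0.0, 0.708, 0.707, -0.001]
force: [-0.7, 0.1, -0.5]
finger_gap: 0.503
finger_force: 0.0
```

Emit:
play_rows --pt "-0.3 0 0 0 0 0 0" --pt "-0.5 0 0 0 0 0 0" --pt "-0.5 0 0 0 0 0 0" --pt "-0.5 0 0 0 0 0 0"

```text
clock: 29.42
eef_pos: [0.4748, -0.4468, 0.2682]
tcp_rot: [-0.001, 0.705, 0.709, 0.001]
force: [-0.2, 0.4, 0.9]
finger_gap: 0.5
finger_force: 0.0
```

```bash
python3 dd.py p wrist top;python3 - <<'E'
import cv2
b=cv2.imread('pics/pwrist.png');cv2.imwrite('pics/p.png',cv2.resize(b,(800,600),interpolation=cv2.INTER_CUBIC))
E
```

```text
top [150.7 231.4] [ 15  15 171] [0.4205 0.2533 0.012 ]
29.525 [ 0.4745 -0.4472  0.2687] [-6.000e-04  7.052e-01  7.090e-01  9.000e-04] 0.5023520480646301
```

View pics/p.png

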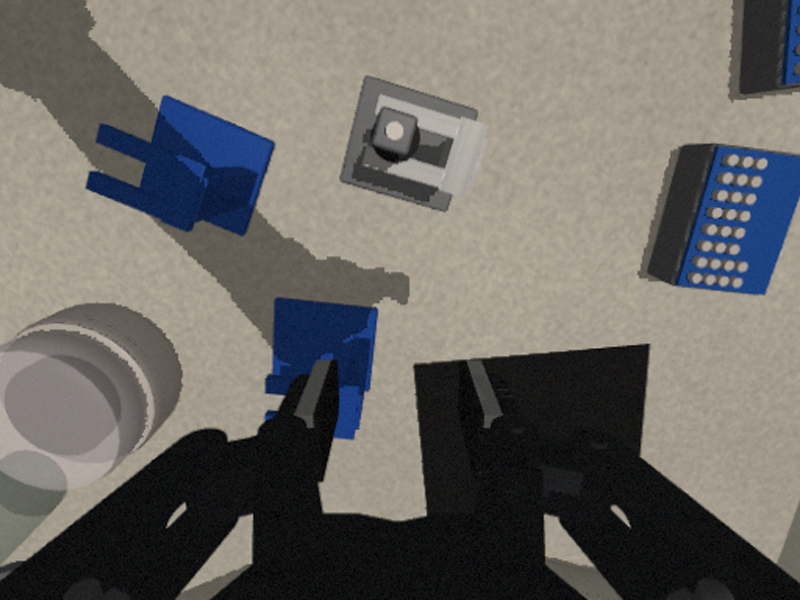

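The view shows the pen's handle top at about (395,130) of 800x600. The fork opens to the lower left, towards -x, and its crosspiece is at (470,155). I'll crop in for the handle's yaw.

```bash
python3 - <<'E'
from h import *
im=np.load('pics/pwrist.npy');a=cv2.resize(im[40:140,210:320],None,fx=6,fy=6,interpolation=cv2.INTER_CUBIC)
cv2.imwrite('pics/pc.png',a[:,:,::-1]);print(a.shape)
E
```

```text
(600, 660, 3)
```

View pics/pc.png

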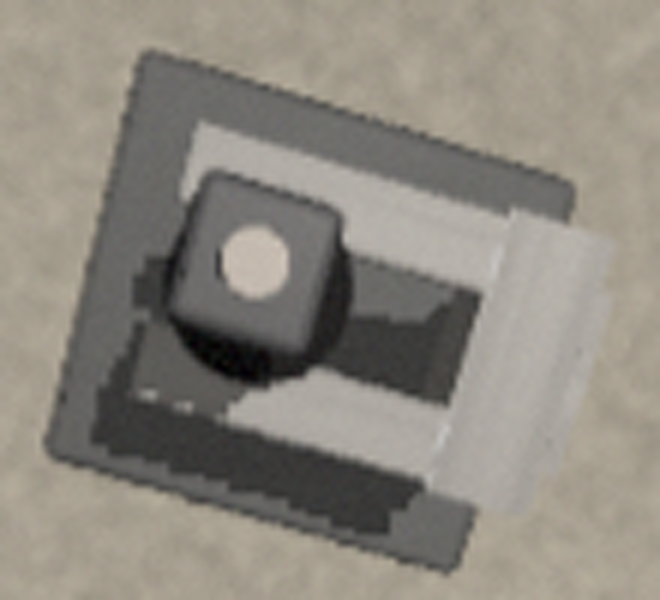

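```bash
python3 - <<'E'
from h import *
c=calib('wrist',dict(eef_pos=np.array((.471,-.45,.269)),tcp_rot=[0,.7071,.7071,0]))
f=lambda L:[((x+.5)/6-.5+210,(y+.5)/6-.5+40) for x,y in L]
def show(n,L,z):
    W=onz(c,f(L),z)[:,:2];d=W[1]-W[0];print(n,W.round(4).tolist(),'mean',W.mean(0).round(4),'yaw',np.degrees(np.arctan2(d[1],d[0])).round(1),'yaw2',np.degrees(np.arctan2(*(W[-1]-W[0])[::-1])).round(1),np.linalg.norm(d).round(4))
show('foot',[(145,48),(577,190),(455,572),(45,452)],.01)
show('handle',[(206,170),(345,208),(310,355),(168,310)],.195)
show('button',[(255,262),(256,262)],.195)
show('tines',[(200,122),(510,212),(430,480),(136,398)],.12)
# stereo height of handle top / collar using top camera
T=calib('top');t=np.load('pics/ptop.npy');print(proj(T,[[.47,-.354,.195]]))
print(proj(calib('scene'),[[.47,-.354,.195],[.47,-.354,.125]]))
s=np.load('pics/scene0.npy');cv2.imwrite('pics/sc.png',cv2.resize(s[120:200,190:250],None,fx=8,fy=7,interpolation=cv2.INTER_CUBIC)[:,:,::-1])
print(r.sense()['eef_pos'].round(4),r.sense()['qd'].round(3))
E
```

```text
foot [[0.4437, -0.3091], [0.5379, -0.3374], [0.5138, -0.4206], [0.4192, -0.3935]] mean [ 0.4786 -0.3652] yaw -16.7 yaw2 -106.2 0.0983
handle [[0.4632, -0.3516], [0.4796, -0.3558], [0.4756, -0.3725], [0.4584, -0.3673]] mean [ 0.4692 -0.3618] yaw -14.3 yaw2 -106.7 0.0169
button [[0.4689, -0.3618], [0.469, -0.3618]] mean [ 0.469  -0.3618] yaw 0.0 yaw2 0.0 0.0001
tines [[0.4596, -0.3372], [0.509, -0.3504], [0.4973, -0.3923], [0.4486, -0.3792]] mean [ 0.4786 -0.3648] yaw -15.0 yaw2 -104.6 0.0511
[[345.99469584 207.05757171]]
[[218.45781276 133.96452485]
 [219.74224898 152.00498467]]
[ 0.4745 -0.4472  0.2687] [ 0.005 -0.004  0.011 -0.004  0.003 -0.     0.001]
```

View pics/sc.png

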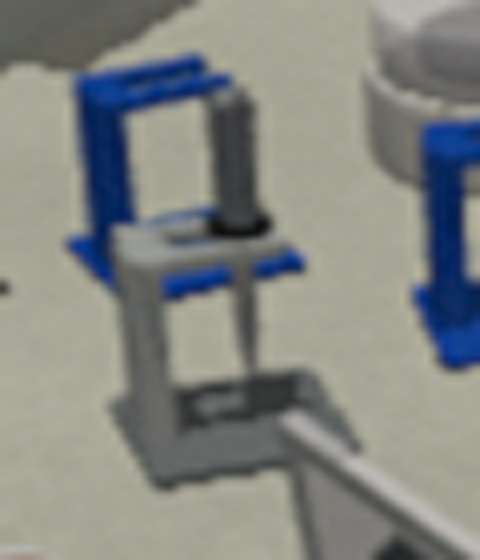

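Emit:
play_rows --pt "0.1 0 0 0 0 0.05 0.2" --pt "0.2 0 0 0 0 0.12 0.2" --pt "0.2 0 0 0 0 0.172 0.2" --pt "0.2 0 0 0 0 0.172 0.2" --pt "0.2 0 0 0 0 0.172 0.2" --pt "0.2 0 0 0 0 0.172 0.2"

```text
clock: 30.28
eef_pos: [0.4729, -0.4198, 0.269]
tcp_rot: [0.0, 0.795, 0.606, 0.0]
force: [-0.7, 0.4, -0.6]
finger_gap: 0.601
finger_force: 0.0
```

```bash
python3 - <<'E'
from h import *
P=[];Q=[]
for i in range(8):
    s=r.sense();P.append(s['eef_pos']);Q.append(s['tcp_rot']);im=cams.get_image('wrist' if i!=4 else 'scene')
    if i==3: np.save('pics/qwrist.npy',im)
    if i==4: np.save('pics/qscene.npy',im)
P=np.array(P);print(P.mean(0).round(4),P.std(0).round(4),np.mean(Q,0).round(4))
im=np.load('pics/qwrist.npy');cv2.imwrite('pics/qc.png',cv2.resize(im[0:100,200:320],None,fx=6,fy=6,interpolation=cv2.INTER_CUBIC)[:,:,::-1])
E
```

```text
[ 0.4728 -0.4199  0.2689] [0.     0.0001 0.    ] [-0.      0.7954  0.6061 -0.    ]
```

View pics/qc.png

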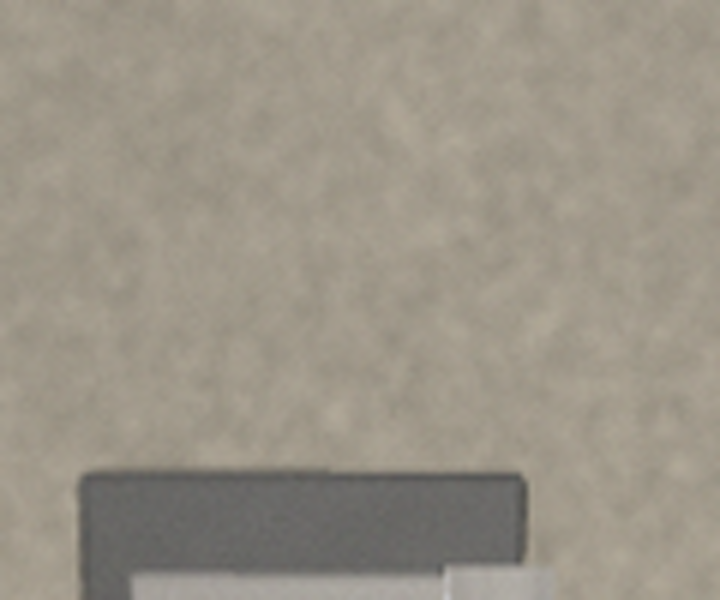

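```bash
python3 - <<'E'
from h import *
im=np.load('pics/qwrist.npy');q=np.array([0,.7954,.6061,0]);q/=np.linalg.norm(q)
c=calib('wrist',dict(eef_pos=np.array((.4728,-.4199,.2689)),tcp_rot=q))
c2=calib('wrist',dict(eef_pos=np.array((.4728,-.4498,.2689)),tcp_rot=[0,.706,.708,0]))
p0=proj(c,[[.4708,-.3618,.195]])[0];print('pred',p0)
im2=np.load('pics/pwrist.npy')
def btn(im,p):
    u,v=int(p[0]),int(p[1]);w=im[v-14:v+15,u-14:u+15].astype(int);m=(w[...,0]>185)&(w[...,0]-w[...,2]>8)
    return [(ce+[u-14,v-14],st[4]) for ce,st in blobs(m,20,400)]
a=btn(im,p0);b=btn(im2,(252,83));print(a,b)
for x in a:
  print(onz(c,[x[0]],.195))
  for y in b: print('stereo',tri([(c,x[0]),(c2,y[0])]))
for y in b: print(onz(c2,[y[0]],.195))
# foot corners in q
f=lambda L:[((x+.5)/6-.5+200,(y+.5)/6-.5) for x,y in L]
W=onz(c,f([(80,470),(527,473)]),.01);print(W);x=np.array([np.cos(-.2706),np.sin(-.2706)]);y=np.array([-x[1],x[0]])
print('foot yaw',np.degrees(np.arctan2(*(W[1]-W[0])[[1,0]])))
s=np.load('pics/qscene.npy')
# pen handle row profile in scene at handle mid height
S=calib('scene');print(proj(S,[[.4708,-.3618,.195],[.4708,-.3618,.16],[.4708,-.3618,.123]]));s=np.load('pics/scene0.npy')
for v in (138,142,146): print(v,s[v,208:232].mean(1).round().astype(int).tolist())
print('collar',s[152,208:232].mean(1).round().astype(int).tolist())
E
```

```text
pred [231.81660795 129.37078246]
[] [(array([252.21428571,  83.19047619]), np.int32(84))]
[[ 0.47053426 -0.36167731  0.195     ]]
[[ 0.44677787 -0.3048123   0.01      ]
 [ 0.5417044  -0.33150876  0.01      ]]
foot yaw -15.707728028409894
[[217.12814496 133.29221195]
 [217.79426726 142.40789608]
 [218.4792035  151.78590636]]
138 [159, 160, 160, 159, 159, 162, 161, 132, 80, 59, 63, 61, 61, 94, 144, 163, 160, 159, 160, 161, 160, 161, 160, 159]
142 [159, 160, 161, 159, 160, 157, 161, 163, 113, 59, 60, 64, 60, 82, 141, 162, 160, 160, 160, 159, 160, 158, 159, 159]
146 [161, 161, 158, 159, 160, 160, 162, 163, 121, 71, 62, 63, 58, 67, 139, 166, 161, 161, 161, 159, 159, 159, 161, 160]
collar [139, 132, 131, 134, 137, 131, 126, 88, 33, 18, 36, 42, 43, 32, 15, 51, 133, 164, 162, 161, 159, 162, 163, 162]
```

```bash
python3 - <<'E'
from h import *
im=np.load('pics/qwrist.npy');q=np.array([0,.7954,.6061,0]);q/=np.linalg.norm(q)
c=calib('wrist',dict(eef_pos=np.array((.4728,-.4199,.2689)),tcp_rot=q))
w=cv2.cvtColor(im,cv2.COLOR_RGB2GRAY)[105:150,212:256]
print(w[::2,::2])
h=im[105:150,212:256].astype(int);m=(h[...,0]-h[...,2]>12)&(h[...,0]>80)
for ce,st in blobs(m,10,500): print(ce+[212,105],st,onz(c,[ce+[212,105]],.195))
E
```

```text
[[156 100 103  99 101 151 162 163 148  79  20  30  26  26  32  34  32  77
  162 167 170 168]
 [154  99  98 101  99 142 159 142  29  31  32  30  31  30  29  27  34  31
   60 157 164 163]
 [156 101  99 101  99 105  81  39  37  46  44  49  48  47  41  42  43  26
   32  42  83  88]
 [154 106  98 101  99  69  52  47  48  52  50  49  47  48  49  51  47  47
   28  29  56  55]
 [157 103  98  98 102  75  87  86  86  88  88  87  87  83  85  79  57  45
   30  29  36  57]
 [159 101  99  97  91  83 106 107 106 107 106 107 111 109 112 108  73  49
   27  30  31  57]
 [161 110  97  96  84  83 103 104 107 105 107 109 109 108 112 112  73  46
   31  28  35  55]
 [163 106  98  98  82  79 100 106 107 128 154 137 103 110 112 107  75  46
   27  29  32  84]
 [158 107  95  97  84  83 102 103 119 172 173 173 168 108 108 107  72  45
   32  28  29  97]
 [155 114  96  99  81  76 102 102 168 171 174 171 175 116 106 103  71  45
   31  32  44 102]
 [163 114  96  97  84  78 101  93 167 175 175 172 175 119 105 103  70  47
   29  31  88 101]
 [157 116  95  94  82  77 103 101 125 173 174 173 173 108 103 101  69  42
   
[... 514 characters left out ...]
  89 116 118  89 116 117 133 134 134 133
  135 137 136 137]
 [155 161  87  92  95  64  82  52  54  86  55  87  55  51  89  56  52  56
   60  88  56  54]
 [154 157  95  96  96  93  94  93  93  92  97  97  97  99  98  95  96  99
   96  97  96 100]
 [152 159 143 117 101  98  95  88  95  96  98  98 100  95  98  96  98  98
   98  77 102 102]
 [154 155 147 152 157 156 157 152 156 159 163 160 159 152 158 159 159 161
  162 164 161 160]
 [163 155 146 157 161 161 161 159 153 155 149 155 151 155 155 156 164 158
  160 162 158 156]]
[225.6185567  139.91408935] [  0   0  44  45 291] [[ 0.46401438 -0.36809678  0.195     ]]
[232.5        124.31818182] [16 14 10 11 88] [[ 0.47235631 -0.35837677  0.195     ]]
```

Emit:
play_rows --pt "0.2 -0.055 0 0 0 0 0.1" --pt "0.395 -0.111 0 0 0 0 0.1" --pt "0.395 -0.111 0 0 0 0 0.1" --pt "0.395 -0.111 0.2 0 0 0 0.1" --pt "0.395 -0.111 0.4 0 0 0 0.1" --pt "0.395 -0.111 0.6 0 0 0 0.1" --pt "0.395 -0.111 0.75 0 0 0 0.1" --pt "0.395 -0.111 0.813 0 0 0 0.1" --pt "0.395 -0.111 0.813 0 0 0 0.1" --pt "0.395 -0.111 0.813 0 0 0 0.1"

```text
clock: 31.92
eef_pos: [0.473, -0.3592, 0.1481]
tcp_rot: [0.001, 0.795, 0.606, 0.0]
force: [0.2, -0.1, -0.5]
finger_gap: 0.55
finger_force: 0.0
```

```bash
python3 - <<'E'
from h import *
im,c=snap('wrist','hw');s=r.sense();print(s['eef_pos'],s['tcp_rot'].round(4),s['force'])
h=im.astype(int);m=(h[...,0]-h[...,2]>10)&(h[...,0]>90);m[:, :200]=0;m[:,310:]=0
for ce,st in blobs(m,60,600): print(ce,st,onz(c,[ce],.195))
cv2.imwrite('pics/hw.png',im[:,:,::-1])
E
```

```text
[ 0.47301116 -0.35906745  0.1481637 ] [1.200e-03 7.954e-01 6.060e-01 2.000e-04] [ 0.48374726  0.39606611 -0.34248474]
[290.94065282 223.43916914] [277 217  28  14 337] [[ 0.49453864 -0.32997892  0.195     ]]
[255.27272727 299.32467532] [247 293  16  15  77] [[ 0.47314178 -0.3587417   0.195     ]]
```

Emit:
play_rows --pt "0 0 0 0 0 0 -0.3" --pt "0 0 0 0 0 0 -0.6" --pt "0 0 0 0 0 0 -0.8" --pt "0 0 0 0 0 0 -0.8" --pt "0 0 0 0 0 0 -0.8" --pt "0 0 0 0 0 0 -0.8" --pt "0 0 0 0 0 0 -0.8" --force 30

```text
clock: 32.85
eef_pos: [0.4728, -0.3585, 0.1476]
tcp_rot: [0.0, 0.795, 0.606, 0.0]
force: [-0.8, 0.5, 6.0]
finger_gap: 0.204
finger_force: 29.8
```

Emit:
play_rows --pt "0 0 -0.02 0 0 0 -0.8" --pt "0 0 -0.06 0 0 0 -0.8" --pt "0 0 -0.1 0 0 0 -0.8" --pt "0 0 -0.1 0 0 0 -0.8" --pt "0 -0.1 -0.1 0 0 0 -0.8" --pt "0 -0.2 -0.1 0 0 0 -0.8" --pt "0 -0.3 -0.1 0 0 0 -0.8" --pt "0 -0.4 -0.1 0 0 0 -0.8" --pt "0 -0.4 -0.3 0 0 0 -0.8" --pt "0 -0.4 -0.6 0 0 0 -0.8"

```text
clock: 34.1
eef_pos: [0.4137, -0.3414, 0.2366]
tcp_rot: [-0.002, 0.795, 0.606, -0.001]
force: [0.3, -0.1, -1.4]
finger_gap: 0.21
finger_force: 29.4
```

Emit:
play_rows --pt "0.1 0 0 0 0 -0.04 -0.8" --pt "0.3 0 0 0 0 -0.1 -0.8" --pt "0.6 0 0 0 0 -0.164 -0.8" --pt "0.8 0 0 0 0 -0.164 -0.8" --pt "0.8 0 0 0 0 -0.164 -0.8" --pt "0.8 0 0 0 0 -0.164 -0.8" --pt "0.8 0 0 0 0 -0.164 -0.8"

```text
clock: 34.98
eef_pos: [0.4458, -0.228, 0.2368]
tcp_rot: [0.0, 0.712, 0.702, -0.0]
force: [-0.4, 0.2, -0.6]
finger_gap: 0.208
finger_force: 29.5
```

```bash
python3 - <<'E'
from h import *
s=r.sense();print(s['clock'],s['eef_pos'],s['tcp_rot'].round(4),s['finger_gap'],s['force'])
E
```

```text
34.975 [ 0.44581273 -0.2279695   0.23683987] [ 0.000e+00  7.118e-01  7.024e-01 -5.000e-04] 0.20755959729047893 [-0.4292096   0.20899794 -0.62196536]
```

Emit:
play_rows --pt "0.3 0.1 -0.05 0 0 0 -0.8" --pt "0.6 0.2 -0.1 0 0 0 -0.8" --pt "0.9 0.3 -0.15 0 0 0 -0.8" --pt "1 0.35 -0.15 0 0 0 -0.8"

```text
clock: 35.48
eef_pos: [0.5018, -0.0748, 0.2598]
tcp_rot: [0.0, 0.71, 0.705, 0.001]
force: [0.1, -0.6, -0.8]
finger_gap: 0.207
finger_force: 29.5
```

Emit:
play_rows --pt "0.2 0 0 0 0 0 -0.8" --pt "0.25 0 0 0 0 0 -0.8" --pt "0.25 0 0 0 0 0 -0.8" --pt "0.25 0 0 0 0 0 -0.8" --pt "0.25 0 0 0 0 0 -0.8" --pt "0.25 0 0 0 0 0 -0.8"

```text
clock: 36.22
eef_pos: [0.501, -0.0404, 0.2595]
tcp_rot: [0.0, 0.711, 0.703, -0.0]
force: [0.1, 0.2, -0.5]
finger_gap: 0.207
finger_force: 29.5
```

```bash
cat > seam.py <<'E'
from h import *
def edge(im,p,q,n=160):
    t=np.linspace(0,1,n);x=(p[0]+(q[0]-p[0])*t).astype(np.float32)[None];y=(p[1]+(q[1]-p[1])*t).astype(np.float32)[None]
    v=cv2.GaussianBlur(cv2.remap(im,x,y,cv2.INTER_LINEAR),(9,1),0)[0].astype(float);d=np.diff(v)
    ix=[i for i in range(1,n-2) if abs(d[i])>=abs(d[i-1]) and abs(d[i])>abs(d[i+1]) and abs(d[i])>1.5]
    return [(x[0,i]+(q[0]-p[0])/n/2,y[0,i]+(q[1]-p[1])/n/2,round(d[i],1)) for i in ix]
E
python3 - <<'E'
from seam import *
im=cams.get_image('wrist');im,c=snap('wrist','k');s=r.sense();print(s['eef_pos'],s['tcp_rot'].round(4))
cv2.imwrite('pics/k.png',im[:,:,::-1]);np.save('pics/kc.npy',np.r_[s['eef_pos'],s['tcp_rot']])
G=cv2.cvtColor(im,cv2.COLOR_RGB2GRAY).astype(np.float32)
R=np.array([[np.cos(-.0133),-np.sin(-.0133)],[np.sin(-.0133),np.cos(-.0133)]]);ctr=np.array([.5405,.0305])
w=lambda x,y:proj(c,[np.r_[ctr+R@[x,y],.06]])[0]
for nm,a,b in [('front',(-.088,y),(-.062,y)) for y in (-.08,-.04,0,.04,.08)] and [('front',(-.090,y),(-.060,y)) for y in (-.08,-.04,0,.04,.08)]+[('right',(x,-.118),(x,-.088)) for x in(-.04,0,.04)]+[('left',(x,.118),(x,.088)) for x in(-.04,0,.04)]:
    E=edge(G,w(*a),w(*b));W=onz(c,[e[:2] for e in E],.06)[:,:2] if E else np.zeros((0,2))
    L=(W-ctr)@R;k=0 if nm=='front' else 1
    print(nm,a,[(float((l[k]*1000).round(1)),float(e[2])) for l,e in zip(L,E)])
E
```

```text
[ 0.50101631 -0.04007172  0.25950904] [ 0.000e+00  7.111e-01  7.031e-01 -1.000e-04]
front (-0.09, -0.08) [(-83.3, -2.5), (-77.1, -3.7), (-71.0, 10.0), (-69.7, -1.7), (-60.5, 2.3)]
front (-0.09, -0.04) [(-85.8, -6.6), (-78.2, -4.9), (-71.2, 14.6)]
front (-0.09, 0) [(-85.4, -6.6), (-77.4, -6.0), (-71.4, 14.7)]
front (-0.09, 0.04) [(-89.3, -4.2), (-83.9, 7.5), (-78.2, -6.3), (-71.6, 13.5)]
front (-0.09, 0.08) [(-83.9, -3.9), (-77.1, -8.1), (-71.8, 9.6), (-60.8, -2.0)]
right (-0.04, -0.118) [(-95.3, 1.9), (-90.1, 6.5)]
right (0, -0.118) [(-111.0, -5.2), (-104.5, -6.1), (-97.9, 8.7)]
right (0.04, -0.118) [(-110.8, -4.4), (-104.3, -7.0), (-97.7, 7.9)]
left (-0.04, 0.118) [(106.8, 17.3), (102.8, -7.5), (98.1, 1.6), (96.0, 12.1)]
left (0, 0.118) [(106.9, 17.4), (103.2, -6.9), (96.5, 14.5)]
left (0.04, 0.118) [(107.3, 16.8), (103.4, -8.3), (96.7, 12.9)]
```

Emit:
play_rows --pt "-0.1 0.2 0 0 0 0 -0.8" --pt "-0.183 0.45 0 0 0 0 -0.8" --pt "-0.183 0.618 0.1 0 0 0 -0.8" --pt "-0.183 0.618 0.25 0 0 0 -0.8" --pt "-0.183 0.618 0.397 0 0 0 -0.8" --pt "-0.183 0.618 0.397 0 0 0 -0.8" --pt "-0.183 0.618 0.397 0 0 0 -0.8" --pt "-0.183 0.618 0.397 0 0 0 -0.8"

```text
clock: 37.33
eef_pos: [0.5942, -0.0684, 0.2013]
tcp_rot: [0.001, 0.711, 0.703, 0.001]
force: [0.3, 0.5, 1.0]
finger_gap: 0.211
finger_force: 29.6
```

Emit:
play_rows --pt "0 0 0.03 0 0 0 -0.8" --pt "0 0 0.06 0 0 0 -0.8" --pt "0 0 0.09 0 0 0 -0.8" --pt "0 0 0.09 0 0 0 -0.8" --pt "0 0 0.09 0 0 0 -0.8"

```text
clock: 37.95
eef_pos: [0.5935, -0.0683, 0.1864]
tcp_rot: [0.0, 0.711, 0.703, -0.0]
force: [-0.6, -0.7, -0.6]
finger_gap: 0.206
finger_force: 29.6
```

```bash
python3 - <<'E'
from h import *
s=r.sense();print(s['clock'],s['eef_pos'],s['tcp_rot'].round(4),s['force'])
im,c=snap('wrist','m');sc,S=snap('scene','ms');tp,T=snap('top','mt')
e=s['eef_pos'];tip=[e[0],e[1],e[2]-.1128]
for n,cc in(('w',c),('s',S),('t',T)): print(n,proj(cc,[tip,[e[0],e[1],.06],[e[0],e[1],.145]]).round(1).tolist())
p=proj(c,[tip])[0].astype(int);q=proj(S,[tip])[0].astype(int)
a=im[max(p[1]-50,0):p[1]+50,p[0]-50:p[0]+50];b=sc[q[1]-25:q[1]+25,q[0]-25:q[0]+25]
print(p,q,a.shape)
cv2.imwrite('pics/m.png',cv2.hconcat([cv2.resize(a,(400,400),interpolation=cv2.INTER_CUBIC),cv2.resize(b,(400,400),interpolation=cv2.INTER_CUBIC)])[:,:,::-1])
E
```

```text
37.95 [ 0.59350183 -0.0682627   0.186432  ] [ 0.      0.711   0.7032 -0.    ] [-0.64664605 -0.71957209 -0.59249545]
w [[254.8, 185.3], [254.8, 181.3], [254.9, 215.0]]
s [[234.0, 212.8], [234.2, 216.5], [232.9, 192.7]]
t [[247.9, 174.3], [248.0, 175.1], [247.6, 170.2]]
[254 185] [234 212] (100, 100, 3)
```

View pics/m.png

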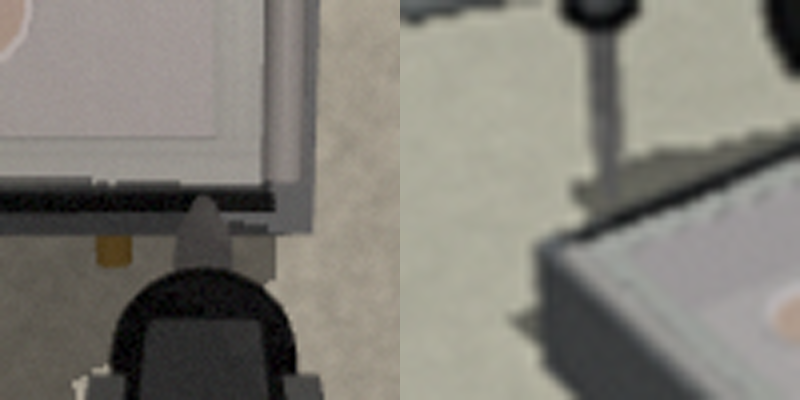

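The wrist crop shows the pen tip at (204,197) over the black gasket beside the lid edge, which is at row 187. In the scene crop the tip is just above the rim's rear corner, near (605,195). I'll check the tip height numerically.

```bash
python3 - <<'E'
from h import *
s=np.load('pics/ms.npy').astype(int).mean(2).round().astype(int);print(s[200:220,226:244])
w=np.load('pics/m.npy').astype(int).mean(2).round().astype(int);print(w[178:200,246:266])
E
```

```text
[[166 166 167 167 168 170 136  91  81  83 114 153 165 164 164 165 163 162]
 [167 168 166 167 168 172 141 101  89  84 107 151 167 167 166 165 164 165]
 [167 166 165 167 168 170 145 107  96  86 108 151 167 164 162 162 163 163]
 [167 166 166 167 167 167 142 108  94  89 108 152 166 166 164 165 167 168]
 [168 167 166 167 166 168 142 107  93  90 111 152 167 166 164 165 169 169]
 [167 168 166 165 165 167 149 112  91  89 111 152 168 164 144 129 130 132]
 [166 167 167 166 164 167 162 123  93  91 119 132 131 128 107  91  90  93]
 [164 167 168 168 168 170 170 132  95  88 103 103  93  93  92  91  92  94]
 [165 166 169 169 170 171 173 133  92  87  90  92  92  95  94  95  95  94]
 [166 166 168 166 147 134 135 106  88  88  92  95  95  96  95  97  96  90]
 [164 165 167 164 126  93  93  91  91  88  92  98  97  96  97  89  78  69]
 [164 165 168 166 128  90  90  92  92  89  92  97  92  84  78  62  46  33]
 [167 168 167 167 149 117  95  94  94  90  85  78  68  56  40  28  35  46]
 [168 167 168 168 170 157 119  90  84  74  59  44  33  40  46  74 115 131]
 [168 170 169 171 175 157 109  82  67  45  28  35 
[... 1571 characters left out ...]
  49  51
   47  64]
 [ 53  50  58  62  65  64  64  67  65  65  66  70  74  74  72  60  51  54
   51  54]
 [ 61  60  60  62  62  62  63  65  65  66  67  69  72  69  70  58  56  58
   60  59]
 [ 84  81  65  55  64  63  62  64  64  64  64  65  72  72  74  74  85  86
   85  82]
 [ 90  85  67  63  65  64  64  59  64  64  65  64  66  65  69  69  87  93
   92  87]
 [ 88  82  62  60  65  65  63  65  66  60  66  68  65  62  66  71  87  91
   93  89]
 [ 90  79  62  62  59  69  65  64  64  67  62  63  62  62  61  65  84  90
   88  91]
 [ 89  75  67  63  61  64  63  64  64  62  66  63  67  65  60  65  79  86
   86  90]
 [ 88  72  60  60  61  61  63  61  59  64  60  63  65  64  65  61  77  81
   83  84]]
```

Emit:
play_rows --pt "0 0.007 0.02 0 0 0 -0.8" --pt "0 0.013 0.04 0 0 0 -0.8" --pt "0 0.013 0.059 0 0 0 -0.8" --pt "0 0.013 0.059 0 0 0 -0.8" --pt "0 0.013 0.059 0 0 0 -0.8"

```text
clock: 38.72
eef_pos: [0.5954, -0.0682, 0.1776]
tcp_rot: [0.0, 0.711, 0.703, -0.0]
force: [0.2, -0.1, -0.4]
finger_gap: 0.213
finger_force: 29.6
```

Emit:
play_rows --pt "0 -0.0167 0 0 0 0 -0.8" --pt "0 -0.0333 0 0 0 0 -0.8" --pt "0 -0.05 0 0 0 0 -0.8" --pt "0 -0.0667 0 0 0 0 -0.8" --pt "0 -0.0833 0 0 0 0 -0.8" --pt "0 -0.1 0 0 0 0 -0.8" --pt "0 -0.1167 0 0 0 0 -0.8" --pt "0 -0.1333 0 0 0 0 -0.8" --pt "0 -0.15 0 0 0 0 -0.8" --pt "0 -0.1667 0 0 0 0 -0.8"

```text
clock: 39.98
eef_pos: [0.5702, -0.0679, 0.1776]
tcp_rot: [-0.0, 0.711, 0.703, -0.0]
force: [-0.4, 0.3, -1.2]
finger_gap: 0.205
finger_force: 29.6
```

Emit:
play_rows --pt "0 -0.0167 0 0 0 0 -0.8" --pt "0 -0.0333 0 0 0 0 -0.8" --pt "0 -0.05 0 0 0 0 -0.8" --pt "0 -0.0667 0 0 0 0 -0.8" --pt "0 -0.0833 0 0 0 0 -0.8" --pt "0 -0.1 0 0 0 0 -0.8" --pt "0 -0.1167 0 0 0 0 -0.8" --pt "0 -0.1333 0 0 0 0 -0.8" --pt "0 -0.15 0 0 0 0 -0.8" --pt "0 -0.1667 0 0 0 0 -0.8"

```text
clock: 41.22
eef_pos: [0.5452, -0.0677, 0.1776]
tcp_rot: [-0.0, 0.711, 0.703, -0.0]
force: [-0.5, 0.0, 0.2]
finger_gap: 0.21
finger_force: 29.6
```

Emit:
play_rows --pt "0 -0.0167 0 0 0 0 -0.8" --pt "0 -0.0333 0 0 0 0 -0.8" --pt "0 -0.05 0 0 0 0 -0.8" --pt "0 -0.0667 0 0 0 0 -0.8" --pt "0 -0.0833 0 0 0 0 -0.8" --pt "0 -0.1 0 0 0 0 -0.8" --pt "0 -0.1167 0 0 0 0 -0.8" --pt "0 -0.1333 0 0 0 0 -0.8" --pt "0 -0.15 0 0 0 0 -0.8" --pt "0 -0.1667 0 0 0 0 -0.8"

```text
clock: 42.48
eef_pos: [0.5202, -0.0674, 0.1776]
tcp_rot: [0.0, 0.711, 0.703, -0.0]
force: [0.5, -0.2, -0.8]
finger_gap: 0.204
finger_force: 29.6
```

Emit:
play_rows --pt "0 -0.0167 0 0 0 0 -0.8" --pt "0 -0.0333 0 0 0 0 -0.8" --pt "0 -0.05 0 0 0 0 -0.8" --pt "0 -0.0667 0 0 0 0 -0.8" --pt "0 -0.0833 0 0 0 0 -0.8" --pt "0 -0.1 0 0 0 0 -0.8" --pt "0 -0.1167 0 0 0 0 -0.8" --pt "0 -0.1333 0 0 0 0 -0.8" --pt "0 -0.15 0 0 0 0 -0.8" --pt "0 -0.1667 0 0 0 0 -0.8"

```text
clock: 43.72
eef_pos: [0.4952, -0.0671, 0.1776]
tcp_rot: [0.0, 0.711, 0.703, -0.0]
force: [-0.1, -0.5, -0.5]
finger_gap: 0.206
finger_force: 29.6
```

Emit:
play_rows --pt "0 -0.0179 0 0 0 0 -0.8" --pt "0 -0.0358 0 0 0 0 -0.8" --pt "-0.001 -0.0537 0 0 0 0 -0.8" --pt "-0.001 -0.0716 0 0 0 0 -0.8" --pt "-0.002 -0.0895 0 0 0 0 -0.8" --pt "-0.002 -0.1074 0 0 0 0 -0.8" --pt "-0.003 -0.1253 0 0 0 0 -0.8" --pt "-0.003 -0.1432 0 0 0 0 -0.8" --pt "-0.004 -0.1611 0 0 0 0 -0.8" --pt "-0.004 -0.179 0 0 0 0 -0.8"

```text
clock: 44.98
eef_pos: [0.4683, -0.0675, 0.1776]
tcp_rot: [-0.0, 0.711, 0.703, -0.0]
force: [-0.6, -0.3, -0.4]
finger_gap: 0.205
finger_force: 29.6
```

Emit:
play_rows --pt "0 0 0 0 0 0 -0.8" --pt "0.0167 0 0 0 0 0 -0.8" --pt "0.0333 0 0 0 0 0 -0.8" --pt "0.05 0 0 0 0 0 -0.8" --pt "0.0667 0 0 0 0 0 -0.8" --pt "0.0833 0 0 0 0 0 -0.8" --pt "0.1 0 0 0 0 0 -0.8" --pt "0.1167 0 0 0 0 0 -0.8" --pt "0.1333 0 0 0 0 0 -0.8" --pt "0.15 0 0 0 0 0 -0.8"

```text
clock: 46.22
eef_pos: [0.4688, -0.0448, 0.1776]
tcp_rot: [0.0, 0.711, 0.703, -0.0]
force: [0.5, -0.4, -0.9]
finger_gap: 0.208
finger_force: 29.6
```

Emit:
play_rows --pt "0.0167 0 0 0 0 0 -0.8" --pt "0.0333 0 0 0 0 0 -0.8" --pt "0.05 0 0 0 0 0 -0.8" --pt "0.0667 0 0 0 0 0 -0.8" --pt "0.0833 0 0 0 0 0 -0.8" --pt "0.1 0 0 0 0 0 -0.8" --pt "0.1167 0 0 0 0 0 -0.8" --pt "0.1333 0 0 0 0 0 -0.8" --pt "0.15 0 0 0 0 0 -0.8" --pt "0.1667 0 0 0 0 0 -0.8"

```text
clock: 47.48
eef_pos: [0.469, -0.0198, 0.1776]
tcp_rot: [-0.0, 0.711, 0.703, -0.0]
force: [0.4, 0.6, -0.6]
finger_gap: 0.208
finger_force: 29.6
```

Emit:
play_rows --pt "0.0167 0 0 0 0 0 -0.8" --pt "0.0333 0 0 0 0 0 -0.8" --pt "0.05 0 0 0 0 0 -0.8" --pt "0.0667 0 0 0 0 0 -0.8" --pt "0.0833 0 0 0 0 0 -0.8" --pt "0.1 0 0 0 0 0 -0.8" --pt "0.1167 0 0 0 0 0 -0.8" --pt "0.1333 0 0 0 0 0 -0.8" --pt "0.15 0 0 0 0 0 -0.8" --pt "0.1667 0 0 0 0 0 -0.8"

```text
clock: 48.72
eef_pos: [0.4693, 0.0052, 0.1776]
tcp_rot: [-0.0, 0.711, 0.703, -0.0]
force: [0.4, 0.2, -0.4]
finger_gap: 0.202
finger_force: 29.6
```

Emit:
play_rows --pt "0.0167 0 0 0 0 0 -0.8" --pt "0.0333 0 0 0 0 0 -0.8" --pt "0.05 0 0 0 0 0 -0.8" --pt "0.0667 0 0 0 0 0 -0.8" --pt "0.0833 0 0 0 0 0 -0.8" --pt "0.1 0 0 0 0 0 -0.8" --pt "0.1167 0 0 0 0 0 -0.8" --pt "0.1333 0 0 0 0 0 -0.8" --pt "0.15 0 0 0 0 0 -0.8" --pt "0.1667 0 0 0 0 0 -0.8"

```text
clock: 49.98
eef_pos: [0.4696, 0.0302, 0.1776]
tcp_rot: [-0.0, 0.711, 0.703, -0.0]
force: [-0.2, -0.2, -0.3]
finger_gap: 0.207
finger_force: 29.6
```

Emit:
play_rows --pt "0.0167 0 0 0 0 0 -0.8" --pt "0.0333 0 0 0 0 0 -0.8" --pt "0.05 0 0 0 0 0 -0.8" --pt "0.0667 0 0 0 0 0 -0.8" --pt "0.0833 0 0 0 0 0 -0.8" --pt "0.1 0 0 0 0 0 -0.8" --pt "0.1167 0 0 0 0 0 -0.8" --pt "0.1333 0 0 0 0 0 -0.8" --pt "0.15 0 0 0 0 0 -0.8" --pt "0.1667 0 0 0 0 0 -0.8"

```text
clock: 51.22
eef_pos: [0.4698, 0.0552, 0.1776]
tcp_rot: [-0.0, 0.711, 0.703, -0.0]
force: [0.9, 0.0, -0.1]
finger_gap: 0.207
finger_force: 29.6
```

Emit:
play_rows --pt "0.0167 0 0 0 0 0 -0.8" --pt "0.0333 0 0 0 0 0 -0.8" --pt "0.05 0 0 0 0 0 -0.8" --pt "0.0667 0 0 0 0 0 -0.8" --pt "0.0833 0 0 0 0 0 -0.8" --pt "0.1 0 0 0 0 0 -0.8" --pt "0.1167 0 0 0 0 0 -0.8" --pt "0.1333 0 0 0 0 0 -0.8" --pt "0.15 0 0 0 0 0 -0.8" --pt "0.1667 0 0 0 0 0 -0.8"

```text
clock: 52.48
eef_pos: [0.4701, 0.0802, 0.1776]
tcp_rot: [-0.0, 0.711, 0.703, -0.0]
force: [0.2, -0.7, -0.5]
finger_gap: 0.208
finger_force: 29.6
```

Emit:
play_rows --pt "0.0167 0 0 0 0 0 -0.8" --pt "0.0333 0 0 0 0 0 -0.8" --pt "0.05 0 0 0 0 0 -0.8" --pt "0.0667 0 0 0 0 0 -0.8" --pt "0.0833 0 0 0 0 0 -0.8" --pt "0.1 0 0 0 0 0 -0.8" --pt "0.1167 0 0 0 0 0 -0.8" --pt "0.1333 0 0 0 0 0 -0.8" --pt "0.15 0 0 0 0 0 -0.8" --pt "0.1667 0 0 0 0 0 -0.8"

```text
clock: 53.72
eef_pos: [0.4704, 0.1053, 0.1776]
tcp_rot: [-0.0, 0.711, 0.703, -0.0]
force: [-0.5, -0.5, 0.6]
finger_gap: 0.205
finger_force: 29.6
```

Emit:
play_rows --pt "0.0167 0 0 0 0 0 -0.8" --pt "0.0333 0 0 0 0 0 -0.8" --pt "0.05 0 0 0 0 0 -0.8" --pt "0.0667 0 0 0 0 0 -0.8" --pt "0.0833 0 0 0 0 0 -0.8" --pt "0.1 0 0 0 0 0 -0.8" --pt "0.1167 0 0 0 0 0 -0.8" --pt "0.1333 0 0 0 0 0 -0.8" --pt "0.1507 0 0 0 0 0 -0.8" --pt "0.1507 0 0 0 0 0 -0.8"

```text
clock: 54.98
eef_pos: [0.4706, 0.128, 0.1776]
tcp_rot: [-0.0, 0.711, 0.703, -0.0]
force: [-0.1, 0.3, 0.6]
finger_gap: 0.204
finger_force: 29.6
```

Emit:
play_rows --pt "0 0.0167 0 0 0 0 -0.8" --pt "0 0.0333 0 0 0 0 -0.8" --pt "0 0.05 0 0 0 0 -0.8" --pt "0 0.0667 0 0 0 0 -0.8" --pt "0 0.0833 0 0 0 0 -0.8" --pt "0 0.1 0 0 0 0 -0.8" --pt "0 0.1167 0 0 0 0 -0.8" --pt "0 0.1333 0 0 0 0 -0.8" --pt "0 0.15 0 0 0 0 -0.8" --pt "0 0.1667 0 0 0 0 -0.8"

```text
clock: 56.22
eef_pos: [0.4958, 0.1274, 0.1776]
tcp_rot: [0.0, 0.711, 0.703, -0.0]
force: [0.7, 0.2, -0.4]
finger_gap: 0.208
finger_force: 29.6
```

Emit:
play_rows --pt "0 0.0167 0 0 0 0 -0.8" --pt "0 0.0333 0 0 0 0 -0.8" --pt "0 0.05 0 0 0 0 -0.8" --pt "0 0.0667 0 0 0 0 -0.8" --pt "0 0.0833 0 0 0 0 -0.8" --pt "0 0.1 0 0 0 0 -0.8" --pt "0 0.1167 0 0 0 0 -0.8" --pt "0 0.1333 0 0 0 0 -0.8" --pt "0 0.15 0 0 0 0 -0.8" --pt "0 0.1667 0 0 0 0 -0.8"

```text
clock: 57.48
eef_pos: [0.5208, 0.1271, 0.1776]
tcp_rot: [-0.0, 0.711, 0.703, -0.0]
force: [0.4, -0.5, -1.5]
finger_gap: 0.211
finger_force: 29.6
```

Emit:
play_rows --pt "0 0.0167 0 0 0 0 -0.8" --pt "0 0.0333 0 0 0 0 -0.8" --pt "0 0.05 0 0 0 0 -0.8" --pt "0 0.0667 0 0 0 0 -0.8" --pt "0 0.0833 0 0 0 0 -0.8" --pt "0 0.1 0 0 0 0 -0.8" --pt "0 0.1167 0 0 0 0 -0.8" --pt "0 0.1333 0 0 0 0 -0.8" --pt "0 0.15 0 0 0 0 -0.8" --pt "0 0.1667 0 0 0 0 -0.8"

```text
clock: 58.72
eef_pos: [0.5458, 0.1269, 0.1776]
tcp_rot: [-0.0, 0.711, 0.703, -0.0]
force: [-0.2, 0.0, 0.0]
finger_gap: 0.208
finger_force: 29.6
```

Emit:
play_rows --pt "0 0.0167 0 0 0 0 -0.8" --pt "0 0.0333 0 0 0 0 -0.8" --pt "0 0.05 0 0 0 0 -0.8" --pt "0 0.0667 0 0 0 0 -0.8" --pt "0 0.0833 0 0 0 0 -0.8" --pt "0 0.1 0 0 0 0 -0.8" --pt "0 0.1167 0 0 0 0 -0.8" --pt "0 0.1333 0 0 0 0 -0.8" --pt "0 0.15 0 0 0 0 -0.8" --pt "0 0.1667 0 0 0 0 -0.8"

```text
clock: 59.98
eef_pos: [0.5708, 0.1266, 0.1776]
tcp_rot: [-0.0, 0.711, 0.703, -0.0]
force: [0.4, -0.1, -0.1]
finger_gap: 0.208
finger_force: 29.6
```

Emit:
play_rows --pt "0 0.018 0 0 0 0 -0.8" --pt "0 0.036 0 0 0 0 -0.8" --pt "0 0.054 0 0 0 0 -0.8" --pt "0 0.072 0 0 0 0 -0.8" --pt "0 0.09 0 0 0 0 -0.8" --pt "0 0.108 0 0 0 0 -0.8" --pt "0 0.126 0 0 0 0 -0.8" --pt "0 0.144 0 0 0 0 -0.8" --pt "0 0.162 0 0 0 0 -0.8" --pt "0 0.18 0 0 0 0 -0.8"

```text
clock: 61.22
eef_pos: [0.5978, 0.1263, 0.1776]
tcp_rot: [-0.0, 0.711, 0.703, -0.0]
force: [-0.6, 0.4, -0.7]
finger_gap: 0.209
finger_force: 29.6
```

Emit:
play_rows --pt "0 0 -0.1 0 0 0 -0.8" --pt "0 0 -0.25 0 0 0 -0.8" --pt "0 0 -0.4 0 0 0 -0.8" --pt "-0.2 -0.08 -0.4 0 0 0 -0.8" --pt "-0.4 -0.16 -0.4 0 0 0 -0.8" --pt "-0.6 -0.24 -0.4 0 0 0 -0.8" --pt "-0.8 -0.33 -0.4 0 0 0 -0.8"

```text
clock: 62.1
eef_pos: [0.5468, 0.0058, 0.2389]
tcp_rot: [0.001, 0.711, 0.703, 0.001]
force: [0.3, -0.1, -0.5]
finger_gap: 0.202
finger_force: 29.6
```

Emit:
play_rows --pt "-0.2 -0.08 0 0 0 0 -0.8" --pt "-0.4 -0.16 0 0 0 0 -0.8" --pt "-0.6 -0.24 0 0 0 0 -0.8" --pt "-0.8 -0.33 0 0 0 0 -0.8"

```text
clock: 62.6
eef_pos: [0.496, -0.1137, 0.2389]
tcp_rot: [0.001, 0.711, 0.703, 0.001]
force: [0.2, 0.3, -0.5]
finger_gap: 0.208
finger_force: 29.6
```

Emit:
play_rows --pt "-0.2 -0.08 0 0 0 0 -0.8" --pt "-0.4 -0.16 0 0 0 0 -0.8" --pt "-0.6 -0.24 0 0 0 0 -0.8" --pt "-0.773 -0.33 0 0 0 0.05 -0.8" --pt "-0.773 -0.33 0 0 0 0.1 -0.8" --pt "-0.773 -0.33 0 0 0 0.164 -0.8" --pt "-0.773 -0.33 0 0 0 0.164 -0.8" --pt "-0.773 -0.33 0 0 0 0.164 -0.8" --pt "-0.773 -0.33 0 0 0 0.164 -0.8"

```text
clock: 63.72
eef_pos: [0.4454, -0.2279, 0.2379]
tcp_rot: [0.0, 0.795, 0.606, 0.0]
force: [-0.2, 0.4, -0.7]
finger_gap: 0.211
finger_force: 29.5
```

```bash
cat > go.py <<'E'
from h import *
import sys
s=r.sense();q=s['tcp_rot'];R=Ro.from_quat([q[1],q[2],q[3],q[0]]).as_matrix()
t=np.array([float(a) for a in sys.argv[1:4]]);print(s['clock'],s['eef_pos'].round(4),q.round(4),'units',(R.T@(t-s['eef_pos'])/.15).round(4))
E
python3 go.py .4150 -.3426 .2376
```

```text
63.725 [ 0.4454 -0.2279  0.2379] [1.000e-04 7.951e-01 6.065e-01 1.000e-04] units [-0.7907  0.0068  0.0017]
```

Emit:
play_rows --pt "-0.25 0.007 0 0 0 0 -0.8" --pt "-0.55 0.007 0 0 0 0 -0.8" --pt "-0.791 0.007 0 0 0 0 -0.8" --pt "-0.791 0.007 0.1 0 0 0 -0.8" --pt "-0.791 0.007 0.25 0 0 0 -0.8" --pt "-0.791 0.007 0.4 0 0 0 -0.8" --pt "-0.791 0.007 0.5 0 0 0 -0.8" --pt "-0.791 0.007 0.5 0 0 0 -0.8" --pt "-0.791 0.007 0.5 0 0 0 -0.8" --pt "-0.791 0.007 0.5 0 0 0 -0.8"

```text
clock: 64.97
eef_pos: [0.4153, -0.3431, 0.1635]
tcp_rot: [0.001, 0.795, 0.606, 0.0]
force: [0.5, 0.6, -1.0]
finger_gap: 0.209
finger_force: 29.5
```

```bash
python3 go.py .4728 -.3586 .1626
```

```text
64.975 [ 0.4153 -0.3431  0.1635] [9.000e-04 7.954e-01 6.061e-01 2.000e-04] units [0.0019 0.397  0.0067]
```

Insert slowly, then lower to the hanging height.

Emit:
play_rows --pt "0.002 0.06 0 0 0 0 -0.8" --pt "0.002 0.12 0 0 0 0 -0.8" --pt "0.002 0.18 0 0 0 0 -0.8" --pt "0.002 0.24 0 0 0 0 -0.8" --pt "0.002 0.3 0 0 0 0 -0.8" --pt "0.002 0.36 0 0 0 0 -0.8" --pt "0.002 0.397 0 0 0 0 -0.8" --pt "0.002 0.397 0 0 0 0 -0.8" --pt "0.002 0.397 0 0 0 0 -0.8"

```text
clock: 66.1
eef_pos: [0.4719, -0.3582, 0.1626]
tcp_rot: [-0.0, 0.796, 0.606, -0.0]
force: [-0.1, -0.5, -0.1]
finger_gap: 0.206
finger_force: 29.5
```

Emit:
play_rows --pt "0 0 0.03 0 0 0 -0.8" --pt "0 0 0.06 0 0 0 -0.8" --pt "0 0 0.08 0 0 0 -0.8" --pt "0 0 0.095 0 0 0 -0.8" --pt "0 0 0.1 0 0 0 -0.8" --pt "0 0 0.1 0 0 0 -0.8" --pt "0 0 0.1 0 0 0 -0.8"

```text
clock: 66.97
eef_pos: [0.4724, -0.3583, 0.1477]
tcp_rot: [0.0, 0.795, 0.606, -0.0]
force: [-0.5, 0.4, 0.1]
finger_gap: 0.207
finger_force: 29.6
```

Emit:
play_rows --pt "0 0 0.005 0 0 0 -0.8" --pt "0 0 0.005 0 0 0 -0.8"

```text
clock: 67.22
eef_pos: [0.4724, -0.3583, 0.1476]
tcp_rot: [0.0, 0.795, 0.606, 0.0]
force: [-1.9, 1.5, 5.6]
finger_gap: 0.204
finger_force: 30.2
```

Emit:
play_rows --pt "0 0 0 0 0 0 -0.7" --pt "0 0 0 0 0 0 -0.6" --pt "0 0 0 0 0 0 -0.5" --pt "0 0 0 0 0 0 -0.4" --pt "0 0 0 0 0 0 -0.2" --pt "0 0 0 0 0 0 0" --pt "0 0 0 0 0 0 0" --pt "0 0 -0.15 0 0 0 0" --pt "0 0 -0.3 0 0 0 0" --pt "0 0 -0.5 0 0 0 0"

```text
clock: 68.47
eef_pos: [0.472, -0.3578, 0.222]
tcp_rot: [-0.001, 0.795, 0.606, -0.0]
force: [0.6, -0.4, -0.2]
finger_gap: 0.502
finger_force: 0.0
```

Emit:
play_rows --pt "0 0 -0.2 0 0 0 0" --pt "-0.2 0 -0.35 0 0 0 0" --pt "-0.4 0 -0.35 0 0 0 0" --pt "-0.4 0 -0.35 0 0 0 0" --pt "-0.4 0 -0.35 0 0 0 0" --pt "-0.4 0 -0.35 0 0 0 0"

```text
clock: 69.22
eef_pos: [0.4572, -0.4146, 0.274]
tcp_rot: [-0.001, 0.795, 0.607, 0.0]
force: [0.8, -0.0, -1.5]
finger_gap: 0.5
finger_force: 0.0
```

```bash
python3 - <<'E'
from h import *
im,c=snap('wrist','z');s=r.sense();print(s['clock'],s['eef_pos'].round(4),s['force'].round(2))
h=im.astype(int)
for p in [(.4728,-.3587,.195)]:
    u,v=proj(c,[p])[0].astype(int);print(u,v)
    w=h[v-15:v+16,u-15:u+16];m=(w[...,0]-w[...,2]>10)&(w[...,0]>130)
    for ce,st in blobs(m,20,400): print(ce+[u-15,v-15],st[4],onz(c,[ce+[u-15,v-15]],.195))
tp,T=snap('top','zt')
for ce,st in blobs(dishmask(tp),25,600): print(ce.round(1),st[4],onz(T,[ce],.012)[0].round(3))
a=np.load('pics/top0.npy').astype(int);d=np.abs(tp.astype(int)-a).sum(2)>90;print([(ce.round(),st[4]) for ce,st in blobs(d,30)])
sc,S=snap('scene','zs');b=np.load('pics/scene0.npy').astype(int);d=np.abs(sc.astype(int)-b)[118:185,195:245].sum(2)>90;print([(ce.round()+[195,118],st[4]) for ce,st in blobs(d,5)])
E
```

```text
69.275 [ 0.4572 -0.4147  0.2741] [-0.23  0.27  0.21]
255 125
[254.43023256 125.18604651] 86 [[ 0.47214309 -0.35828632  0.195     ]]
[150.9 231.5] 170 [0.42  0.253 0.012]
[(array([214., 164.]), np.int32(513)), (array([319., 274.]), np.int32(11185)), (array([212., 179.]), np.int32(715)), (array([411., 190.]), np.int32(106)), (array([217., 206.]), np.int32(67)), (array([ 12., 292.]), np.int32(418)), (array([ 94., 350.]), np.int32(11235)), (array([236., 357.]), np.int32(104))]
[(array([232., 161.]), np.int32(240)), (array([216., 166.]), np.int32(49)), (array([229., 182.]), np.int32(26))]
```

```bash
python3 -c "
from plant import r
print(r.job_done())"
```

```text
the job is handed in; nothing more can be done
None
```

I handed the job in at about 69 s: three dishes (the only ones visible) are flat in the shut, latched chamber, the seam was traced at about 2 cm/s with the tip about 5 mm above it, and the pen hangs back in its stand.

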